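Sort full and used-up pad cartons by weight and call for collection

TASK

Some of the closed pad cartons on the trolley are full and some are used up, and only their weight tells: lift each one, put every full carton down on the floor of the supply tray and every used-up one on the floor of the lidded returns box (take its lid off first), none on top of another or upside down. Then put the lid back so that it seats level on the returns box, and after that press the button of the call box fully down and let it come up again. Leave the small amber bottle and the pump bottle standing where they are.

Things in the scene. Friction and masses are not known exactly. Their poses are not given: they have to be found in the camera images.
- carton_1: printed pad carton, 55 x 50 x 62 mm (its x, y, z); all look alike; origin at the centre of its underside, z up through its top. Full (0.25 to 0.32 kg) or used up (0.03 to 0.05 kg), told only by weight. 4 or 5 of the six are present (an absent one gives None from the start), standing apart in the middle of the trolley top. On its side, its origin is in an upright face.
- carton_2: printed pad carton, 55 x 50 x 62 mm (its x, y, z); all look alike; origin at the centre of its underside, z up through its top. Full (0.25 to 0.32 kg) or used up (0.03 to 0.05 kg), told only by weight. 4 or 5 of the six are present (an absent one gives None from the start), standing apart in the middle of the trolley top. On its side, its origin is in an upright face.
- carton_3: printed pad carton, 55 x 50 x 62 mm (its x, y, z); all look alike; origin at the centre of its underside, z up through its top. Full (0.25 to 0.32 kg) or used up (0.03 to 0.05 kg), told only by weight. 4 or 5 of the six are present (an absent one gives None from the start), standing apart in the middle of the trolley top. On its side, its origin is in an upright face.
- carton_4: printed pad carton, 55 x 50 x 62 mm (its x, y, z); all look alike; origin at the centre of its underside, z up through its top. Full (0.25 to 0.32 kg) or used up (0.03 to 0.05 kg), told only by weight. 4 or 5 of the six are present (an absent one gives None from the start), standing apart in the middle of the trolley top. On its side, its origin is in an upright face.
- carton_5: printed pad carton, 55 x 50 x 62 mm (its x, y, z); all look alike; origin at the centre of its underside, z up through its top. Full (0.25 to 0.32 kg) or used up (0.03 to 0.05 kg), told only by weight. 4 or 5 of the six are present (an absent one gives None from the start), standing apart in the middle of the trolley top. On its side, its origin is in an upright face.
- carton_6: printed pad carton, 55 x 50 x 62 mm (its x, y, z); all look alike; origin at the centre of its underside, z up through its top. Full (0.25 to 0.32 kg) or used up (0.03 to 0.05 kg), told only by weight. 4 or 5 of the six are present (an absent one gives None from the start), standing apart in the middle of the trolley top. On its side, its origin is in an upright face.
- supply_tray: open stainless tray, fixed, on the left of the trolley top; outside 333 x 132 mm over the rim (x long, y across), rim 48 mm high; inner floor 308 x 108 mm, 2 mm above the trolley top; origin at the centre of its underside, z up
- returns_box: open grey plastic box, fixed, on the right, under the lid at the start; outside 238 x 128 mm (x long, y across), walls 4 mm, rim 80 mm above the trolley top; inside 230 x 120 mm, inner floor 4 mm above the trolley top; origin at the centre of its underside, z up
- lid: loose lift-off lid of the returns box, grey, 0.16 kg: plate 244 x 134 mm (x long, y across), 10 to 15 mm above the origin; below it a skirt of 221 x 111 mm, 10 mm deep, fits in the box with 4.5 mm play; on top a steel bar grip along x, 90 mm long, 13 thick, 35 to 49 mm above the origin. Origin: centre of the skirt's underside, 70 mm above the trolley top when seated. Either way round fits.
- lid_grip (a point): middle of the lid's bar grip, 42 mm above the lid's origin; axes as the lid's (the bar runs along x, pinch it along y)
- call_box: white call box, fixed, 100 x 80 x 30 mm, with a round push button on top; origin at the centre of its underside
- call_button_top (a point): centre of the top face of the push button (white, 36 mm across, in a grey collar 52 mm across); 54 mm above the trolley top when up, z up; it goes down with the button
- call_button (a joint): travel of the push button: 0 up, 0.008 m fully down; its spring needs about 4 N to be fully down and lifts it again
- iodine: small amber bottle with white cap, 45 x 45 x 73 mm, far left; origin at the centre of its underside; leave it standing where it is
- rub_bottle: white pump bottle, 60 x 73 x 151 mm, far right; origin at the centre of its underside; leave it standing where it is
Things that resemble listed ones, but are neither listed nor needed, are in the scene too. What is shaped like the carton_2 but blue or yellow is not meant.

How it is judged:
On the way, in this order (a step that is already met when the one before it is completed fails the run):
1. every carton is in its right container and the lid is seated on the returns box (((x of carton_1 in the frame of supply_tray between -0.155 and 0.155 m and y of carton_1 in the frame of supply_tray between -0.055 and 0.055 m and z of carton_1 in the frame of supply_tray between -0.005 and 0.045 m and contact force between carton_1 and supply_tray above 1.4 N) or (x of carton_1 in the frame of returns_box between -0.116 and 0.116 m and y of carton_1 in the frame of returns_box between -0.061 and 0.061 m and z of carton_1 in the frame of returns_box between -0.005 and 0.05 m and contact force between carton_1 and returns_box below 1.4 N)) and ((x of carton_2 in the frame of supply_tray between -0.155 and 0.155 m and y of carton_2 in the frame of supply_tray between -0.055 and 0.055 m and z of carton_2 in the frame of supply_tray between -0.005 and 0.045 m and contact force between carton_2 and supply_tray above 1.4 N) or (x of carton_2 in the frame of returns_box between -0.116 and 0.116 m and y of carton_2 in the frame of returns_box between -0.061 and 0.061 m and z of carton_2 in the frame of returns_box between -0.005 and 0.05 m and contact force between carton_2 and returns_box below 1.4 N)) and ((x of carton_3 in the frame of supply_tray between -0.155 and 0.155 m and y of carton_3 in the frame of supply_tray between -0.055 and 0.055 m and z of carton_3 in the frame of supply_tray between -0.005 and 0.045 m and contact force between carton_3 and supply_tray above 1.4 N) or (x of carton_3 in the frame of returns_box between -0.116 and 0.116 m and y of carton_3 in the frame of returns_box between -0.061 and 0.061 m and z of carton_3 in the frame of returns_box between -0.005 and 0.05 m and contact force between carton_3 and returns_box below 1.4 N)) and ((x of carton_4 in the frame of supply_tray between -0.155 and 0.155 m and y of carton_4 in the frame of supply_tray between -0.055 and 0.055 m and z of carton_4 in the frame of supply_tray between -0.005 and 0.045 m and contact force between carton_4 and supply_tray above 1.4 N) or (x of carton_4 in the frame of returns_box between -0.116 and 0.116 m and y of carton_4 in the frame of returns_box between -0.061 and 0.061 m and z of carton_4 in the frame of returns_box between -0.005 and 0.05 m and contact force between carton_4 and returns_box below 1.4 N)) and ((x of carton_5 in the frame of supply_tray between -0.155 and 0.155 m and y of carton_5 in the frame of supply_tray between -0.055 and 0.055 m and z of carton_5 in the frame of supply_tray between -0.005 and 0.045 m and contact force between carton_5 and supply_tray above 1.4 N) or (x of carton_5 in the frame of returns_box between -0.116 and 0.116 m and y of carton_5 in the frame of returns_box between -0.061 and 0.061 m and z of carton_5 in the frame of returns_box between -0.005 and 0.05 m and contact force between carton_5 and returns_box below 1.4 N)) and ((x of carton_6 in the frame of supply_tray between -0.155 and 0.155 m and y of carton_6 in the frame of supply_tray between -0.055 and 0.055 m and z of carton_6 in the frame of supply_tray between -0.005 and 0.045 m and contact force between carton_6 and supply_tray above 1.4 N) or (x of carton_6 in the frame of returns_box between -0.116 and 0.116 m and y of carton_6 in the frame of returns_box between -0.061 and 0.061 m and z of carton_6 in the frame of returns_box between -0.005 and 0.05 m and contact force between carton_6 and returns_box below 1.4 N)) and x of lid in the frame of returns_box between -0.009 and 0.009 m and y of lid in the frame of returns_box between -0.011 and 0.011 m and z of lid in the frame of returns_box below 0.074 m and angle between lid's own z axis and vertical below 0.05 rad and angle between the x axis of lid and the x axis of returns_box, either way round below 0.15 rad), for 0.3 s.
2. then the call button is pressed fully down (value of joint call_button above 0.0068 m), for 0.05 s.
At the end, for the whole second after the job is handed in: Full cartons rest in the supply tray, used-up ones in the returns box, none upside down (origin under 45 mm up in the tray, 50 mm in the box; more than 1.4 N on the tray each, less on the box); lid seated to 4 mm, centred to 9 by 11 mm, level to 0.05 rad; button up (2 mm); all at rest (all of step 1 and value of joint call_button below 0.002 m and linear speed of each of carton_1, carton_2, carton_3, carton_4, carton_5, carton_6, lid below 0.02 m/s); the robot touches nothing.
It fails at once if the amber bottle is pushed more than 5 cm away or knocked over (distance of iodine from where it was at the start of the episode above 0.05 m or angle between iodine's own z axis and vertical above 0.5 rad).
It fails at once if the pump bottle is pushed more than 5 cm away or knocked over (distance of rub_bottle from where it was at the start of the episode above 0.05 m or angle between rub_bottle's own z axis and vertical above 0.5 rad).
Of carton_1, carton_2, carton_3, carton_4, carton_5, carton_6 only 4 to 5 are there at a start; the rules pass over those that are not, and their reading is None.
At some moment in a run one of carton_1, carton_2, carton_3, carton_4, carton_5, carton_6 may be knocked a few centimetres aside while the robot is not near it.
Once in a run the grip may slacken for a moment while it holds something.
It also fails if it takes over 210 s, if anything falls off the work surface, if the arm or the gripper's body presses on something with over 40 N, if the wrist force passes 120 N, or if a joint passes its speed limit or range.

ROBOT

A 6-joint arm with a two-finger parallel gripper is mounted at the origin on a cart in front of the work surface, level with it; the furniture and walls round the work are solid. World frame = base frame: x ahead of the robot, y to its left, z up, the work surface at z = 0. Lengths are in m, angles in rad, forces in N, time in s.
With the tool pointing down it reaches from about 0.35 to 0.975 m from the base axis. Payload 4.9 kg.
Tool frame: the origin (TCP) lies at the very end of the fingers, on their centre line; the grasp point (between the pads) lies 19 mm behind it; z points along the fingers, y is the line along which they close (so a half turn about z gives the same grasp; the last joint's range is limited). The gripper opens to 85 mm and grips with 20 to 120 N. Pads are 22 mm wide; open, the fingers measure 114 mm over their backs; the gripper's body (76 mm by 85 mm) begins 54 mm behind the grasp point. The pads swing forward as they close: fully open they stand 13 mm farther back than shut.
Start: joints at [1.18, 0.053, 1.613, -0, 1.476, -0.119], TCP at [0.168, 0.602, 0.231] pointing down, gripper open.
Joint ranges: [-3.01, 3.01], [-1.01, 2.22], [0.06, 2.58], [-1.02, 4.17], [0.09, 2.62], [-3.14, 3.14]. Speed limits (rad/s): [2.57, 2.57, 3.14, 3.14, 3.14, 3.14].

INTERFACE

Orientations are given as a unit quaternion [w, x, y, z].
In Python, from plant import state, optics, ticket, nets gives the robot as it stands. The module is installed in compiled form; this text tells all that it offers.
- The arm moves only by the shell command python3 -m inch 'ROWS' [OPENING]. ROWS is JSON, a list of rows, each an object of numbers: "dx", "dy", "dz": the shift along the tool's x, y, z as a fraction of full scale; "rx", "ry", "rz": the turn, a rotation vector about the tool's x, y, z as a fraction of full scale. In form: [{"dx": .., "dy": .., "dz": .., "rx": .., "ry": .., "rz": ..}, ...]. A call has 1 to 5 rows; each row is the pose to reach, as a shift and turn from the pose commanded when the call began, along the tool's axes at that moment; what a row does not reach only later rows make up. Full scale, the value 1, is 0.8 m for a shift and 1.5 rad for a turn. A row lasts 1/10 s, in which the tool goes at most 50 mm and 8.59 degrees, less where a joint would pass 70% of its speed; a pose out of reach is approached as far as the arm can. A call with a number of a shift or a turn outside -1 to 1 is refused whole. A call with a gripper value outside its range is refused whole. OPENING is the opening, from -1 (shut) to 1 (fully open), set as the call begins (- or left out, the last holds). The fingers move at their own pace and stop on an object; the grip force is fixed at half the most. Time passes only in rows, so rows that repeat a pose let the fingers close. It gives the time, the measured TCP pose, the force, the opening and the grip force at its end, in the units of the state.
- state(): the state, without advancing time (a new reading comes with each control period).
- optics.grab_frame(name): name is "scene" or "side" or "wrist"; returns the picture (480x640x3 uint8, red, green, blue); there is no depth.
- optics.camera_info(name): a dict with "fx", "fy", "cx", "cy" (pixels), "R" (3x3) and "t" (3): a world point X has camera coordinates R X + t. Camera axes: x right, y down, z forward; pixel columns grow to the right and rows downward; lengths in m; the calibration is good to about 2 mm. A picture is of the moment at which its call begins: read the wrist's pose just before it. camera_info takes no time and is no camera call; for the wrist camera it gives the pose at the moment of the call.
- ticket.job_done(): hands the job in; it is judged then, once.
Trained networks look in the newest picture that a camera, given by its name, has taken for a name from the list of things; names that differ only in an ending like _2 or _b are one class to them, and where a whole thing is asked for, a point or a joint stands for the part that bears it (a point fixed in the world has none). Each returns a list of dicts, best first, with "confidence" (0 to 1); they miss things now and then, are a little off and sometimes report something else, mostly with a low value. They report only what shows in the picture. A call takes as long as a camera call. They do not tell look-alikes from the thing itself.
- nets.boxes_of(camera, name): "bbox" ([centre column, centre row, width, height] in pixels, round what is visible of it).
- nets.outline_of(camera, name): "pixels" (480x640 bool, what is visible of it) and "bbox" ([centre column, centre row, width, height] in pixels, round what is visible of it).
The state is a dict: "time": time; "joint_pos": joint angles; "joint_vel": joint speeds; "joint_efforts": joint torques, N m; "tool_pos": TCP position; "tool_rot": TCP orientation; "contact_force": force on the tool from outside, world axes, zero at the start; "ft_torque": the same for the moment, N m; "gripper_width": opening from 0.0 (shut) to 1.0 (fully open); "grasp_force": force on a finger pad.
Only numpy, scipy, OpenCV 4.12 (cv2) and the standard library are available. Lean on these libraries where they do the work, as an engineer would, in place of code of your own. Each camera call takes 0.05 s, during which the arm holds its last target. There are 200 camera calls.

## Working session

There is one attempt and no reset: what is moved stays moved. The work goes in short steps, Python scripts to look and compute and a shell command to move; the robot and the scene stay as the last step left them, time stands still between calls to the robot, and variables do not carry over. Pictures are saved under pics/ and viewed, at most 14 in all, crops included, and the job is handed in when it is done.

```bash
mkdir -p pics; cat > h.py <<'E'
import numpy as np, cv2
from plant import state, optics, ticket, nets
def snap(cam,fn):
    im=optics.grab_frame(cam); cv2.imwrite('pics/'+fn,im[:,:,::-1]); return im
def ray(cam,u,v,z,ci=None):
    c=ci or optics.camera_info(cam); R=np.array(c['R']);t=np.array(c['t'])
    o=-R.T@t; d=R.T@np.array([(u-c['cx'])/c['fx'],(v-c['cy'])/c['fy'],1])
    return o+d*(z-o[2])/d[2]
def proj(cam,X,ci=None):
    c=ci or optics.camera_info(cam); p=np.array(c['R'])@np.asarray(X)+np.array(c['t'])
    return np.array([c['fx']*p[0]/p[2]+c['cx'],c['fy']*p[1]/p[2]+c['cy']])
E
python3 - <<'E'
from h import *
for c in ['scene','side']:
    snap(c,c+'0.png')
    ci=optics.camera_info(c);R=np.array(ci['R']);print(c,(-R.T@ci['t']).round(3),R[2].round(2))
    for n in ['carton_1','supply_tray','returns_box','lid','call_box','iodine','rub_bottle','call_button_top','lid_grip']:
        print(n,[(round(b['confidence'],2),np.round(b['bbox']).astype(int).tolist()) for b in nets.boxes_of(c,n)])
s=state();print({k:np.round(v,3).tolist() for k,v in s.items()})
E
```

```text
scene [ 0.076 -0.535  0.715] [ 0.55  0.54 -0.64]
carton_1 [(0.87, [394, 284, 30, 48]), (0.85, [304, 270, 30, 36]), (0.73, [336, 245, 30, 43]), (0.72, [349, 299, 32, 45]), (0.7, [291, 217, 26, 33]), (0.6, [258, 238, 38, 40])]
supply_tray [(0.74, [229, 283, 60, 48]), (0.69, [184, 225, 140, 90])]
returns_box [(0.64, [418, 429, 152, 102])]
lid [(0.57, [422, 399, 165, 160])]
call_box [(0.84, [228, 282, 63, 50]), (0.63, [280, 189, 15, 31])]
iodine [(0.9, [281, 190, 16, 31]), (0.42, [256, 238, 34, 43]), (0.36, [421, 399, 160, 162])]
rub_bottle [(0.83, [468, 282, 50, 67])]
call_button_top []
lid_grip []
side [ 0.394 -1.095  0.703] [ 0.15  0.86 -0.49]
carton_1 [(0.88, [371, 290, 31, 40]), (0.65, [322, 289, 33, 38]), (0.63, [296, 343, 149, 71]), (0.61, [342, 226, 25, 32]), (0.61, [310, 259, 26, 32])]
supply_tray [(0.71, [270, 210, 112, 44]), (0.32, [411, 296, 35, 60])]
returns_box [(0.8, [300, 383, 140, 59])]
lid [(0.92, [297, 344, 147, 71])]
call_box [(0.91, [257, 249, 41, 34]), (0.53, [371, 290, 33, 41])]
iodine [(0.82, [353, 208, 16, 28])]
rub_bottle [(0.74, [413, 296, 37, 62])]
call_button_top [(0.43, [256, 238, 16, 9])]
lid_grip [(0.87, [296, 344, 148, 76]), (0.69, [353, 252, 30, 38])]
{'time': 1.0, 'joint_pos': [1.18, 0.053, 1.613, 0.0, 1.476, -0.119], 'joint_vel': [-0.0, 0.0, 0.001, -0.0, 0.001, 0.001], 'joint_efforts': [0.002, -39.367, -37.048, 0.0, 0.0, -0.0], 'tool_pos': [0.168, 0.602, 0.231], 'tool_rot': [-0.0, 0.135, 0.991, 0.0], 'contact_force': [0.131, 0.343, 0.389], 'ft_torque': [0.017, -0.005, 0.028], 'grasp_force': 0.0, 'gripper_width': 1.0}
```

View pics/scene0.png

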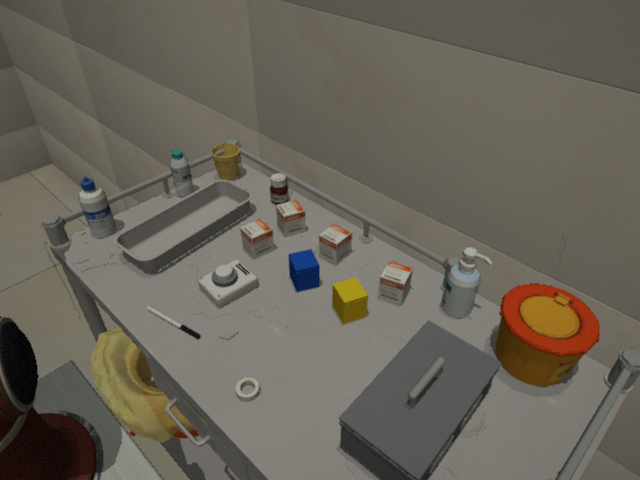

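View pics/side0.png

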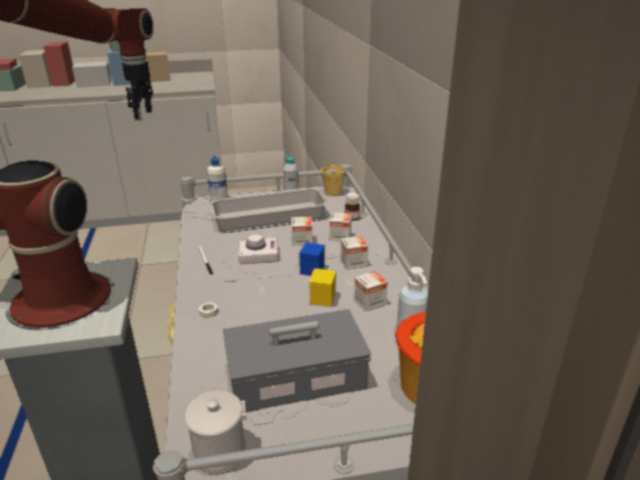

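The scene view shows four printed cartons at (258,238), (291,217), (336,245) and (394,284), with blue and yellow decoys at (304,270) and (350,300). The tray is at (185,225), the call box at (228,282) and the lidded box at (420,400). The side view agrees. Next I fit poses to the silhouettes.

```bash
cat >> h.py <<'E'
from scipy.optimize import minimize
def corners(x,y,yaw,L,W,z0,z1):
    c,s=np.cos(yaw),np.sin(yaw)
    return np.array([[x+c*a*L/2-s*b*W/2,y+s*a*L/2+c*b*W/2,z] for z in (z0,z1) for a in(-1,1) for b in(-1,1)])
def hull_mask(ci,P,k=4):
    q=np.array([proj(None,p,ci) for p in P]); h=cv2.convexHull((q*k+k/2-.5).astype(np.float32))
    m=np.zeros((480*k,640*k),np.uint8); cv2.fillConvexPoly(m,np.round(h).astype(np.int32),1); return m
def fit(obs,x0,dims,z0,z1,yaw0s,fixyaw=None):
    """obs: list of (ci,mask bool)"""
    k=4; big=[]
    for ci,m in obs:
        ys,xs=np.nonzero(m); big.append((ci,cv2.resize(m.astype(np.uint8),None,fx=k,fy=k,interpolation=cv2.INTER_NEAREST)))
    def cost(p):
        r=0
        for ci,m in big:
            h=hull_mask(ci,corners(p[0],p[1],p[2],*dims,z0,z1)); r+=1-(h&m).sum()/max(1,(h|m).sum())
        return r/len(big)
    best=None
    for y0 in yaw0s:
        s=np.array([[0,0,0],[.015,0,0],[0,.015,0],[0,0,.25]])+np.array([x0[0],x0[1],y0])
        r=minimize(cost,[x0[0],x0[1],y0],method='Nelder-Mead',options=dict(initial_simplex=s,maxiter=70))
        if best is None or r.fun<best.fun: best=r
    return best.x,best.fun
E
cat > m1.py <<'E'
from h import *
from scipy.optimize import linear_sum_assignment
D={}
for c in ['scene','side']:
    optics.grab_frame(c)
    for n in ['carton_1','lid','returns_box','call_box','supply_tray','iodine','rub_bottle']:
        D[c,n]=nets.outline_of(c,n)
np.save('D.npy',D,allow_pickle=True)
C={c:optics.camera_info(c) for c in ['scene','side']}
for n,zc in [('carton_1',.031),('lid',.08),('call_box',.015),('supply_tray',.024),('iodine',.036),('rub_bottle',.07)]:
    for c in C:
        print(n,c,[(round(b['confidence'],2),np.round(b['bbox'][:2]).astype(int).tolist(),ray(c,*b['bbox'][:2],zc,C[c])[:2].round(3).tolist()) for b in D[c,n] if b['confidence']>.4])
E
python3 m1.py
```

```text
carton_1 scene [(0.92, [336, 245], [0.693, 0.012]), (0.89, [259, 238], [0.59, 0.152]), (0.88, [304, 272], [0.584, -0.0]), (0.79, [293, 217], [0.696, 0.155]), (0.73, [394, 283], [0.688, -0.154]), (0.7, [352, 298], [0.595, -0.122]), (0.42, [420, 399], [0.503, -0.346])]
carton_1 side [(0.91, [341, 225], [0.693, 0.167]), (0.79, [310, 259], [0.579, 0.008]), (0.7, [303, 230], [0.587, 0.157]), (0.63, [324, 289], [0.588, -0.127])]
lid scene [(0.83, [421, 400], [0.472, -0.362])]
lid side [(0.81, [296, 344], [0.49, -0.358]), (0.75, [372, 292], [0.667, -0.229])]
call_box scene [(0.65, [228, 282], [0.463, 0.102])]
call_box side []
supply_tray scene [(0.89, [184, 225], [0.504, 0.323])]
supply_tray side [(0.97, [268, 207], [0.512, 0.336])]
iodine scene [(0.91, [280, 189], [0.753, 0.263]), (0.7, [468, 282], [0.789, -0.262])]
iodine side [(0.86, [353, 206], [0.754, 0.267])]
rub_bottle scene [(0.69, [467, 284], [0.747, -0.277])]
rub_bottle side [(0.64, [411, 296], [0.745, -0.245]), (0.56, [256, 238], [0.457, 0.068])]
```

```bash
cat > m2.py <<'E'
from h import *
D=np.load('D.npy',allow_pickle=True).item()
C={c:optics.camera_info(c) for c in ['scene','side']}
def sel(n,xy,z,tol):
    o=[]
    for c in C:
        uv=proj(c,[*xy,z],C[c]); b=[b for b in D[c,n] if np.hypot(*(np.array(b['bbox'][:2])-uv))<tol]
        if b:o.append((C[c],b[0]['pixels']))
    return o
for nm,xy in dict(A=(.59,.153),B=(.695,.16),Cc=(.693,.012),D=(.688,-.155),blue=(.582,.003),yel=(.59,-.125)).items():
    o=sel('carton_1',xy,.031,12); p,f=fit(o,xy,(.055,.05),0,.062,[-.7,-.3,0,.3,.7,1.2]); print(nm,len(o),p.round(3),round(f,3))
for nm,xy,zz,d,tol in [('call_box',(.46,.1),(0,.03),(.1,.08),20),('supply_tray',(.508,.33),(0,.048),(.333,.132),25),('lid',(.48,-.36),(.08,.085),(.244,.134),60)]:
    o=sel(nm,xy,zz[1],tol); p,f=fit(o,xy,d,*zz,[-.2,0,.2,1.5]); print(nm,len(o),p.round(3),round(f,3))
o=sel('lid',(.48,-.36),.08,60)
p,f=fit(o,(.48,-.36),(.244,.134),0,.085,[-.2,0,.2]); print('lid+box',p.round(3),round(f,3))
E
python3 m2.py
```

```text
A 2 [ 0.584  0.154 -0.186] 0.103
B 2 [ 0.691  0.158 -0.371] 0.12
Cc 1 [0.696 0.017 0.12 ] 0.058
D 1 [ 0.691 -0.155  0.319] 0.053
blue 2 [0.584 0.005 1.081] 0.114
yel 2 [ 0.585 -0.121  1.168] 0.092
call_box 1 [ 0.464  0.105 -0.138] 0.102
supply_tray 2 [0.515 0.336 0.105] 0.15
lid 2 [ 0.489 -0.354  0.061] 0.042
lid+box [ 0.491 -0.351  0.085] 0.308
```

```bash
python3 -m inch '[{"dx":-0.25,"dy":-0.126,"dz":-0.044},{"dx":-0.25,"dy":-0.126,"dz":-0.044},{"dx":-0.25,"dy":-0.126,"dz":-0.044},{"dx":-0.25,"dy":-0.126,"dz":-0.044},{"dx":-0.25,"dy":-0.126,"dz":-0.044}]' 1
python3 -m inch '[{"dx":-0.25,"dy":-0.126,"dz":-0.044,"rz":-0.18},{"dx":-0.25,"dy":-0.126,"dz":-0.044,"rz":-0.18},{"dx":-0.25,"dy":-0.126,"dz":-0.044,"rz":-0.18},{"dx":-0.25,"dy":-0.126,"dz":-0.044,"rz":-0.18},{"dx":-0.25,"dy":-0.126,"dz":-0.044,"rz":-0.18}]'
python3 - <<'E'
from h import *
for c,ps in dict(scene=[(247,388),(148,308),(198,337),(120,330),(240,465),(70,265)],side=[(208,310),(176,300),(172,400),(182,240)]).items():
    for p in ps: print(c,p,ray(c,*p,0)[:2].round(3))
s=state();print(s['tool_pos'].round(4) if hasattr(s['tool_pos'],'round') else s['tool_pos'],s['tool_rot'])
E
```

```text
scene (247, 388) [ 0.334 -0.114]
scene (148, 308) [0.313 0.171]
scene (198, 337) [0.34  0.038]
scene (120, 330) [0.245 0.159]
scene (240, 465) [ 0.242 -0.211]
scene (70, 265) [0.26  0.408]
side (208, 310) [ 0.329 -0.111]
side (176, 300) [ 0.258 -0.058]
side (172, 400) [ 0.263 -0.37 ]
side (182, 240) [0.263 0.228]
[0.1678 0.6021 0.2313] [3.43733352e-06 1.35464893e-01 9.90782147e-01 1.60372149e-06]validation failed for argument at $[0]...
validation failed for argument at $[0]...
```

```bash
python3 -m inch '[{"dx":-0.25,"dy":-0.126,"dz":-0.044,"rx":0,"ry":0,"rz":0},{"dx":-0.25,"dy":-0.126,"dz":-0.044,"rx":0,"ry":0,"rz":0},{"dx":-0.25,"dy":-0.126,"dz":-0.044,"rx":0,"ry":0,"rz":0},{"dx":-0.25,"dy":-0.126,"dz":-0.044,"rx":0,"ry":0,"rz":0},{"dx":-0.25,"dy":-0.126,"dz":-0.044,"rx":0,"ry":0,"rz":0}]' 1
python3 -m inch '[{"dx":-0.25,"dy":-0.126,"dz":-0.044,"rx":0,"ry":0,"rz":-0.18},{"dx":-0.25,"dy":-0.126,"dz":-0.044,"rx":0,"ry":0,"rz":-0.18},{"dx":-0.25,"dy":-0.126,"dz":-0.044,"rx":0,"ry":0,"rz":-0.18},{"dx":-0.25,"dy":-0.126,"dz":-0.044,"rx":0,"ry":0,"rz":-0.18},{"dx":-0.25,"dy":-0.126,"dz":-0.044,"rx":0,"ry":0,"rz":-0.18}]'
```

```text
time: 2.3
tool_pos: [0.3358, 0.4492, 0.2676]
tool_rot: [0.001, 0.137, 0.991, 0.0]
contact_force: [-0.0, -0.1, 0.3]
gripper_width: 0.998
grasp_force: 0.0
time: 2.8
tool_pos: [0.5012, 0.298, 0.3026]
tool_rot: [0.001, 0.002, 1.0, -0.0]
contact_force: [-0.4, 0.9, 0.1]
gripper_width: 1.001
grasp_force: 0.0
```

```bash
python3 -m inch '[{"dx":-0.12,"dy":-0.27,"dz":-0.07,"rx":0,"ry":0,"rz":0},{"dx":-0.12,"dy":-0.27,"dz":-0.07,"rx":0,"ry":0,"rz":0},{"dx":-0.12,"dy":-0.27,"dz":-0.07,"rx":0,"ry":0,"rz":0},{"dx":-0.12,"dy":-0.27,"dz":-0.07,"rx":0,"ry":0,"rz":0},{"dx":-0.12,"dy":-0.27,"dz":-0.07,"rx":0,"ry":0,"rz":0}]'
python3 -m inch '[{"dx":0,"dy":0,"dz":0,"rx":0,"ry":0,"rz":0},{"dx":0,"dy":0,"dz":0,"rx":0,"ry":0,"rz":0}]'
python3 - <<'E'
from h import *
ci=optics.camera_info('wrist'); snap('wrist','w1.png')
R=np.array(ci['R']); print((-R.T@ci['t']).round(3),R[2].round(2),R[0].round(2),ci['fx'])
D=nets.outline_of('wrist','carton_1'); 
for b in D:
    if b['confidence']>.35: xy=ray(None,*b['bbox'][:2],.03,ci)[:2]; p,f=fit([(ci,b['pixels'])],xy,(.055,.05),0,.062,[-.4,0,.4,1,1.5]); print(round(b['confidence'],2),np.round(b['bbox']).astype(int),p.round(3),round(f,3))
E
```

```text
time: 3.3
tool_pos: [0.5953, 0.0819, 0.3586]
tool_rot: [0.0, 0.001, 1.0, -0.0]
contact_force: [-0.3, 0.4, -0.4]
gripper_width: 1.001
grasp_force: 0.0
time: 3.5
tool_pos: [0.5948, 0.0836, 0.3578]
tool_rot: [-0.0, 0.002, 1.0, 0.0]
contact_force: [0.1, -0.1, -0.5]
gripper_width: 0.999
grasp_force: 0.0
[0.513 0.082 0.501] [ 0.32 -0.   -0.95] [0. 1. 0.] 331.6638408758828
0.89 [282 255  44  48] [0.691 0.013 0.065] 0.064
0.84 [376 253  52  54] [ 0.688  0.153 -0.338] 0.057
0.79 [378 184  48  50] [ 0.583  0.151 -0.147] 0.031
0.69 [169 252  60  48] [ 0.685 -0.157  0.361] 0.056
0.68 [268 186  53  52] [0.583 0.002 1.082] 0.058
0.67 [180 186  64  54] [ 0.585 -0.123  1.163] 0.03
```

View pics/w1.png

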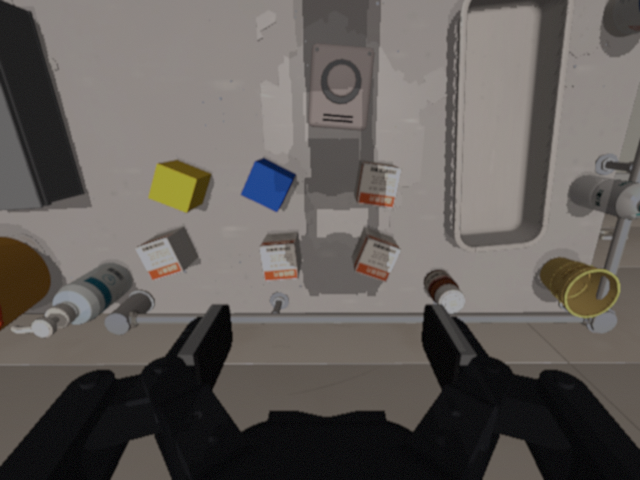

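The wrist view agrees: cartons at (378,184), (377,255), (281,258) and (160,255), decoys at (180,186) and (268,186), and the button collar at (341,82). I'll do the lid first, so I move over it.

```bash
python3 -m inch '[{"dx":0.067,"dy":-0.272,"dz":0.049,"rx":0,"ry":0,"rz":0},{"dx":0.067,"dy":-0.272,"dz":0.049,"rx":0,"ry":0,"rz":0},{"dx":0.067,"dy":-0.272,"dz":0.049,"rx":0,"ry":0,"rz":0},{"dx":0.067,"dy":-0.272,"dz":0.049,"rx":0,"ry":0,"rz":0},{"dx":0.067,"dy":-0.272,"dz":0.049,"rx":0,"ry":0,"rz":0}]' >/dev/null
python3 -m inch '[{"dx":0.067,"dy":-0.272,"dz":0.049,"rx":0,"ry":0,"rz":0},{"dx":0.067,"dy":-0.272,"dz":0.049,"rx":0,"ry":0,"rz":0},{"dx":0.067,"dy":-0.272,"dz":0.049,"rx":0,"ry":0,"rz":0},{"dx":0.067,"dy":-0.272,"dz":0.049,"rx":0,"ry":0,"rz":0},{"dx":0.067,"dy":-0.272,"dz":0.049,"rx":0,"ry":0,"rz":0}]' >/dev/null
python3 -m inch '[{"dx":0,"dy":0,"dz":0,"rx":0,"ry":0,"rz":0},{"dx":0,"dy":0,"dz":0,"rx":0,"ry":0,"rz":0}]'
cat > lid.py <<'E'
from h import *
import sys
x0=float(sys.argv[2]),float(sys.argv[3]); zp=float(sys.argv[4])
ci=optics.camera_info('wrist'); im=snap('wrist',sys.argv[1])
m=nets.outline_of('wrist','lid'); print([(round(b['confidence'],2),np.round(b['bbox']).astype(int).tolist()) for b in m])
p,f=fit([(ci,m[0]['pixels'])],x0,(.244,.134),zp,zp+.005,[float(sys.argv[5])]); print('lid',p.round(4),round(f,3))
E
python3 lid.py w2.png .489 -.354 .08 .06
```

```text
time: 4.8
tool_pos: [0.4869, -0.3494, 0.2787]
tool_rot: [-0.0, 0.0, 1.0, 0.001]
contact_force: [0.4, -0.2, 0.0]
gripper_width: 0.998
grasp_force: 0.0
[(0.62, [314, 200, 142, 238])]
lid [ 0.4871 -0.3559  0.0573] 0.02
```

View pics/w2.png

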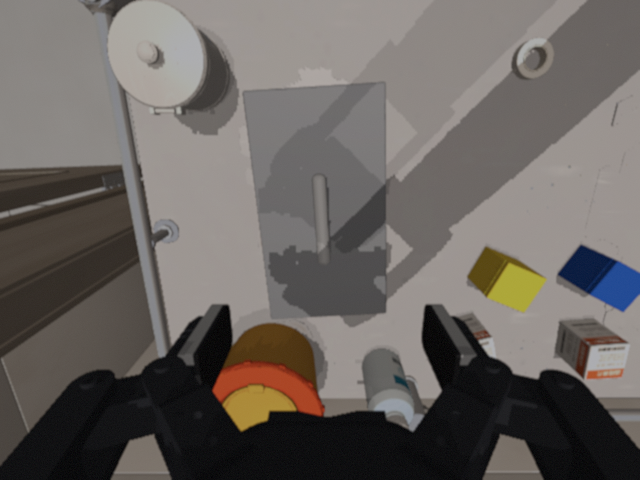

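```bash
python3 -m inch '[{"dx":0,"dy":-0.0065,"dz":0.16,"rx":0,"ry":0,"rz":-0.038},{"dx":0,"dy":-0.0065,"dz":0.16,"rx":0,"ry":0,"rz":-0.038},{"dx":0,"dy":-0.0065,"dz":0.16,"rx":0,"ry":0,"rz":-0.038},{"dx":0,"dy":-0.0065,"dz":0.16,"rx":0,"ry":0,"rz":-0.038},{"dx":0,"dy":-0.0065,"dz":0.16,"rx":0,"ry":0,"rz":-0.038}]'
python3 -m inch '[{"dx":0,"dy":0,"dz":0.03,"rx":0,"ry":0,"rz":0},{"dx":0,"dy":0,"dz":0.05,"rx":0,"ry":0,"rz":0},{"dx":0,"dy":0,"dz":0.07,"rx":0,"ry":0,"rz":0},{"dx":0,"dy":0,"dz":0.07,"rx":0,"ry":0,"rz":0}]'
python3 -m inch '[{"dx":0,"dy":0,"dz":0,"rx":0,"ry":0,"rz":0},{"dx":0,"dy":0,"dz":0,"rx":0,"ry":0,"rz":0},{"dx":0,"dy":0,"dz":0,"rx":0,"ry":0,"rz":0},{"dx":0,"dy":0,"dz":0,"rx":0,"ry":0,"rz":0},{"dx":0,"dy":0,"dz":0,"rx":0,"ry":0,"rz":0}]' -1
python3 -m inch '[{"dx":0,"dy":0,"dz":0,"rx":0,"ry":0,"rz":0},{"dx":0,"dy":0,"dz":0,"rx":0,"ry":0,"rz":0},{"dx":0,"dy":0,"dz":0,"rx":0,"ry":0,"rz":0},{"dx":0,"dy":0,"dz":0,"rx":0,"ry":0,"rz":0},{"dx":0,"dy":0,"dz":0,"rx":0,"ry":0,"rz":0}]'
```

```text
time: 5.4
tool_pos: [0.4875, -0.355, 0.1523]
tool_rot: [0.0, -0.029, 1.0, -0.0]
contact_force: [0.9, -0.6, 0.6]
gripper_width: 0.996
grasp_force: 0.0
time: 5.8
tool_pos: [0.4857, -0.3548, 0.0933]
tool_rot: [-0.001, -0.028, 1.0, 0.001]
contact_force: [-0.8, -0.4, -0.8]
gripper_width: 0.998
grasp_force: 0.0
time: 6.3
tool_pos: [0.4868, -0.356, 0.0958]
tool_rot: [0.0, -0.028, 1.0, -0.0]
contact_force: [-1.3, 0.3, 19.2]
gripper_width: 0.144
grasp_force: 24.2
time: 6.8
tool_pos: [0.4869, -0.3562, 0.096]
tool_rot: [0.0, -0.028, 1.0, -0.0]
contact_force: [-0.4, -0.1, 5.6]
gripper_width: 0.138
grasp_force: 60.6
```

```bash
python3 -m inch '[{"dx":0,"dy":0,"dz":-0.02,"rx":0,"ry":0,"rz":0},{"dx":0,"dy":0,"dz":-0.05,"rx":0,"ry":0,"rz":0},{"dx":0,"dy":0,"dz":-0.10,"rx":0,"ry":0,"rz":0},{"dx":0,"dy":0,"dz":-0.16,"rx":0,"ry":0,"rz":0},{"dx":0,"dy":0,"dz":-0.16,"rx":0,"ry":0,"rz":0}]'
python3 -m inch '[{"dx":0,"dy":0,"dz":0,"rx":0,"ry":0,"rz":0},{"dx":0,"dy":0,"dz":0,"rx":0,"ry":0,"rz":0}]'
python3 -c "
from h import *
print(np.round(state()['joint_pos'],2))"
```

```text
time: 7.3
tool_pos: [0.4894, -0.3585, 0.2325]
tool_rot: [0.005, -0.028, 1.0, -0.005]
contact_force: [0.3, -0.9, -0.6]
gripper_width: 0.136
grasp_force: 59.7
time: 7.5
tool_pos: [0.4857, -0.3551, 0.2212]
tool_rot: [-0.001, -0.028, 1.0, 0.001]
contact_force: [0.0, -0.2, -2.2]
gripper_width: 0.138
grasp_force: 59.7
[-0.75  0.01  1.68 -0.    1.46 -2.38]
```

```bash
python3 -m inch '[{"dx":0.036,"dy":0.285,"dz":0,"rx":0,"ry":0,"rz":0.5},{"dx":0.036,"dy":0.285,"dz":0,"rx":0,"ry":0,"rz":0.5},{"dx":0.036,"dy":0.285,"dz":0,"rx":0,"ry":0,"rz":0.5},{"dx":0.036,"dy":0.285,"dz":0,"rx":0,"ry":0,"rz":0.5},{"dx":0.036,"dy":0.285,"dz":0,"rx":0,"ry":0,"rz":0.5}]'
python3 -m inch '[{"dx":0,"dy":0,"dz":0,"rx":0,"ry":0,"rz":0.5},{"dx":0,"dy":0,"dz":0,"rx":0,"ry":0,"rz":0.5},{"dx":0,"dy":0,"dz":0,"rx":0,"ry":0,"rz":0.5},{"dx":0,"dy":0,"dz":0,"rx":0,"ry":0,"rz":0.5},{"dx":0,"dy":0,"dz":0,"rx":0,"ry":0,"rz":0.5}]'
python3 -m inch '[{"dx":0,"dy":0,"dz":0,"rx":0,"ry":0,"rz":0.05},{"dx":0,"dy":0,"dz":0,"rx":0,"ry":0,"rz":0.05},{"dx":0,"dy":0,"dz":0,"rx":0,"ry":0,"rz":0.05}]'
```

```text
time: 8.0
tool_pos: [0.4431, -0.1267, 0.2203]
tool_rot: [-0.003, 0.34, 0.94, 0.001]
contact_force: [-0.8, -0.5, -1.6]
gripper_width: 0.14
grasp_force: 59.8
time: 8.5
tool_pos: [0.4439, -0.1292, 0.2204]
tool_rot: [-0.002, 0.662, 0.75, -0.001]
contact_force: [-0.8, -0.3, -1.6]
gripper_width: 0.135
grasp_force: 59.8
time: 8.8
tool_pos: [0.4444, -0.1295, 0.2215]
tool_rot: [-0.002, 0.686, 0.727, -0.001]
contact_force: [-0.2, 0.6, -2.0]
gripper_width: 0.141
grasp_force: 59.8
```

```bash
python3 -m inch '[{"dx":0,"dy":0,"dz":0.05,"rx":0,"ry":0,"rz":0},{"dx":0,"dy":0,"dz":0.1,"rx":0,"ry":0,"rz":0},{"dx":0,"dy":0,"dz":0.15,"rx":0,"ry":0,"rz":0},{"dx":0,"dy":0,"dz":0.19,"rx":0,"ry":0,"rz":0},{"dx":0,"dy":0,"dz":0.21,"rx":0,"ry":0,"rz":0}]'
python3 -m inch '[{"dx":0,"dy":0,"dz":0.01,"rx":0,"ry":0,"rz":0},{"dx":0,"dy":0,"dz":0.02,"rx":0,"ry":0,"rz":0},{"dx":0,"dy":0,"dz":0.028,"rx":0,"ry":0,"rz":0},{"dx":0,"dy":0,"dz":0.028,"rx":0,"ry":0,"rz":0},{"dx":0,"dy":0,"dz":0.028,"rx":0,"ry":0,"rz":0}]'
```

```text
time: 9.3
tool_pos: [0.4423, -0.1285, 0.0509]
tool_rot: [-0.003, 0.686, 0.727, -0.001]
contact_force: [-0.3, 0.2, -1.9]
gripper_width: 0.134
grasp_force: 59.7
time: 9.8
tool_pos: [0.4458, -0.1301, 0.0336]
tool_rot: [0.001, 0.687, 0.727, 0.0]
contact_force: [0.2, -0.5, -1.7]
gripper_width: 0.14
grasp_force: 59.7
```

```bash
python3 -m inch '[{"dx":0,"dy":0,"dz":0.006,"rx":0,"ry":0,"rz":0},{"dx":0,"dy":0,"dz":0.006,"rx":0,"ry":0,"rz":0},{"dx":0,"dy":0,"dz":0.006,"rx":0,"ry":0,"rz":0}]'
python3 -m inch '[{"dx":0,"dy":0,"dz":0.003,"rx":0,"ry":0,"rz":0},{"dx":0,"dy":0,"dz":0.003,"rx":0,"ry":0,"rz":0}]'
```

```text
time: 10.1
tool_pos: [0.4453, -0.1299, 0.0282]
tool_rot: [0.0, 0.687, 0.727, -0.0]
contact_force: [-0.1, 0.5, -1.5]
gripper_width: 0.132
grasp_force: 59.8
time: 10.3
tool_pos: [0.4457, -0.1301, 0.026]
tool_rot: [0.0, 0.687, 0.727, 0.0]
contact_force: [0.4, -0.1, 0.3]
gripper_width: 0.139
grasp_force: 59.9
```

```bash
python3 -m inch '[{"dx":0,"dy":0,"dz":0,"rx":0,"ry":0,"rz":0},{"dx":0,"dy":0,"dz":0,"rx":0,"ry":0,"rz":0},{"dx":0,"dy":0,"dz":0,"rx":0,"ry":0,"rz":0},{"dx":0,"dy":0,"dz":-0.05,"rx":0,"ry":0,"rz":0},{"dx":0,"dy":0,"dz":-0.11,"rx":0,"ry":0,"rz":0}]' 0.6
python3 -m inch '[{"dx":0,"dy":0,"dz":-0.16,"rx":0,"ry":0,"rz":0},{"dx":0,"dy":0,"dz":-0.16,"rx":0,"ry":0,"rz":0},{"dx":0,"dy":0,"dz":-0.16,"rx":0,"ry":0,"rz":0}]'
python3 -m inch '[{"dx":-0.051,"dy":0.299,"dz":0,"rx":0,"ry":0,"rz":-0.5},{"dx":-0.051,"dy":0.299,"dz":0,"rx":0,"ry":0,"rz":-0.5},{"dx":-0.051,"dy":0.299,"dz":0,"rx":0,"ry":0,"rz":-0.5},{"dx":-0.051,"dy":0.299,"dz":0,"rx":0,"ry":0,"rz":-0.5},{"dx":-0.051,"dy":0.299,"dz":0,"rx":0,"ry":0,"rz":-0.5}]'
python3 -m inch '[{"dx":0,"dy":0,"dz":0,"rx":0,"ry":0,"rz":-0.5},{"dx":0,"dy":0,"dz":0,"rx":0,"ry":0,"rz":-0.5},{"dx":0,"dy":0,"dz":0,"rx":0,"ry":0,"rz":-0.5},{"dx":0,"dy":0,"dz":0,"rx":0,"ry":0,"rz":-0.5},{"dx":0,"dy":0,"dz":0,"rx":0,"ry":0,"rz":-0.5}]'
cat > car.py <<'E'
from h import *
import sys
ci=optics.camera_info('wrist'); s=state(); im=snap('wrist',sys.argv[1])
print('tcp',np.round(s['tool_pos'],4),'yaw',round(-2*np.arctan2(s['tool_rot'][1],s['tool_rot'][2]),3))
for b in nets.outline_of('wrist','carton_1'):
    if b['confidence']>.3:
        ys,xs=np.nonzero(b['pixels']); col=im[ys,xs].mean(0).astype(int)
        xy=ray(None,*b['bbox'][:2],.03,ci)[:2]; p,f=fit([(ci,b['pixels'])],xy,(.055,.05),0,.062,[-.6,0,.6]); print(round(b['confidence'],2),np.round(b['bbox']).astype(int),p.round(3),round(f,3),col)
E
python3 car.py w3.png
```

```text
time: 10.8
tool_pos: [0.4431, -0.1288, 0.112]
tool_rot: [-0.003, 0.687, 0.727, -0.001]
contact_force: [1.3, -1.1, 1.0]
gripper_width: 0.799
grasp_force: 0.0
time: 11.1
tool_pos: [0.4466, -0.1305, 0.2471]
tool_rot: [0.003, 0.687, 0.727, 0.001]
contact_force: [-0.6, -0.3, -0.1]
gripper_width: 0.795
grasp_force: 0.0
time: 11.6
tool_pos: [0.6885, -0.1573, 0.2411]
tool_rot: [-0.0, 0.37, 0.929, -0.0]
contact_force: [0.9, 0.3, 0.2]
gripper_width: 0.796
grasp_force: 0.0
time: 12.1
tool_pos: [0.6864, -0.1572, 0.2413]
tool_rot: [-0.0, 0.004, 1.0, 0.0]
contact_force: [-0.0, -0.9, -0.3]
gripper_width: 0.801
grasp_force: 0.0
tcp [ 0.6864 -0.1572  0.2413] yaw -0.008
0.98 [489 214  80  65] [0.691 0.013 0.066] 0.031 [140 127 120]
0.85 [330 210  65  67] [ 0.686 -0.157  0.317] 0.039 [134 117 107]
0.75 [366 108  78  77] [ 0.584 -0.123  1.164] 0.022 [162 150  55]
0.68 [495 106 100  78] [5.840e-01 1.000e-03 1.132e+00] 0.059 [ 29  59 117]
0.59 [601 212  78  72] [ 0.689  0.155 -0.334] 0.025 [118 101  93]
0.58 [611 103  58  68] [ 0.583  0.152 -0.114] 0.037 [82 71 65]
```

```bash
python3 -m inch '[{"dx":0,"dy":0,"dz":0,"rx":0,"ry":0,"rz":-0.22},{"dx":0,"dy":0,"dz":0,"rx":0,"ry":0,"rz":-0.22},{"dx":0,"dy":0,"dz":0.06,"rx":0,"ry":0,"rz":-0.22},{"dx":0,"dy":0,"dz":0.12,"rx":0,"ry":0,"rz":-0.22},{"dx":0,"dy":0,"dz":0.16,"rx":0,"ry":0,"rz":-0.22}]'
python3 -m inch '[{"dx":0,"dy":0,"dz":0.04,"rx":0,"ry":0,"rz":0},{"dx":0,"dy":0,"dz":0.08,"rx":0,"ry":0,"rz":0},{"dx":0,"dy":0,"dz":0.104,"rx":0,"ry":0,"rz":0},{"dx":0,"dy":0,"dz":0.104,"rx":0,"ry":0,"rz":0},{"dx":0,"dy":0,"dz":0.104,"rx":0,"ry":0,"rz":0}]'
python3 -m inch '[{"dx":0,"dy":0,"dz":0,"rx":0,"ry":0,"rz":0},{"dx":0,"dy":0,"dz":0,"rx":0,"ry":0,"rz":0},{"dx":0,"dy":0,"dz":0,"rx":0,"ry":0,"rz":0},{"dx":0,"dy":0,"dz":0,"rx":0,"ry":0,"rz":0},{"dx":0,"dy":0,"dz":0,"rx":0,"ry":0,"rz":0}]' -1
python3 -m inch '[{"dx":0,"dy":0,"dz":-0.02,"rx":0,"ry":0,"rz":0},{"dx":0,"dy":0,"dz":-0.06,"rx":0,"ry":0,"rz":0},{"dx":0,"dy":0,"dz":-0.11,"rx":0,"ry":0,"rz":0},{"dx":0,"dy":0,"dz":-0.17,"rx":0,"ry":0,"rz":0},{"dx":0,"dy":0,"dz":-0.22,"rx":0,"ry":0,"rz":0}]'
for i in 1 2 3; do python3 -m inch '[{"dx":0,"dy":0,"dz":0,"rx":0,"ry":0,"rz":0},{"dx":0,"dy":0,"dz":0,"rx":0,"ry":0,"rz":0}]'; done
```

```text
time: 12.7
tool_pos: [0.6846, -0.1566, 0.1097]
tool_rot: [-0.002, -0.155, 0.988, 0.001]
contact_force: [-0.5, 0.4, -0.2]
gripper_width: 0.799
grasp_force: 0.0
time: 13.2
tool_pos: [0.6869, -0.1573, 0.0313]
tool_rot: [0.0, -0.157, 0.988, -0.0]
contact_force: [0.1, 0.9, 0.2]
gripper_width: 0.798
grasp_force: 0.0
time: 13.7
tool_pos: [0.6885, -0.1577, 0.0338]
tool_rot: [0.002, -0.157, 0.988, -0.001]
contact_force: [-0.3, 0.4, 6.4]
gripper_width: 0.57
grasp_force: 65.1
time: 14.2
tool_pos: [0.6861, -0.1572, 0.2094]
tool_rot: [0.0, -0.157, 0.988, -0.0]
contact_force: [0.4, -0.4, -2.9]
gripper_width: 0.573
grasp_force: 69.9
time: 14.4
tool_pos: [0.6867, -0.1574, 0.2083]
tool_rot: [0.001, -0.157, 0.988, -0.001]
contact_force: [-0.1, -0.6, -3.9]
gripper_width: 0.572
grasp_force: 70.2
time: 14.6
tool_pos: [0.6848, -0.1567, 0.203]
tool_rot: [-0.002, -0.157, 0.988, 0.001]
contact_force: [-0.2, 0.0, -3.3]
gripper_width: 0.565
grasp_force: 70.1
time: 14.8
tool_pos: [0.6858, -0.157, 0.2049]
tool_rot: [-0.001, -0.157, 0.988, 0.001]
contact_force: [-0.3, 0.1, -2.9]
gripper_width: 0.572
grasp_force: 70.1
```

```bash
python3 -m inch '[{"dx":-0.053,"dy":0.246,"dz":0,"rx":0,"ry":0,"rz":0.213},{"dx":-0.053,"dy":0.246,"dz":0,"rx":0,"ry":0,"rz":0.213},{"dx":-0.053,"dy":0.246,"dz":0,"rx":0,"ry":0,"rz":0.213},{"dx":-0.053,"dy":0.246,"dz":0,"rx":0,"ry":0,"rz":0.213},{"dx":-0.053,"dy":0.246,"dz":0,"rx":0,"ry":0,"rz":0.213}]' >/dev/null
python3 -m inch '[{"dx":0.028,"dy":0.25,"dz":-0.04,"rx":0,"ry":0,"rz":0},{"dx":0.028,"dy":0.25,"dz":-0.04,"rx":0,"ry":0,"rz":0},{"dx":0.028,"dy":0.25,"dz":-0.04,"rx":0,"ry":0,"rz":0},{"dx":0.028,"dy":0.25,"dz":-0.04,"rx":0,"ry":0,"rz":0},{"dx":0.028,"dy":0.25,"dz":-0.04,"rx":0,"ry":0,"rz":0}]' >/dev/null
python3 -m inch '[{"dx":0.028,"dy":0.12,"dz":0,"rx":0,"ry":0,"rz":0},{"dx":0.028,"dy":0.12,"dz":0,"rx":0,"ry":0,"rz":0},{"dx":0.028,"dy":0.12,"dz":0,"rx":0,"ry":0,"rz":0},{"dx":0.028,"dy":0.12,"dz":0,"rx":0,"ry":0,"rz":0},{"dx":0.028,"dy":0.12,"dz":0,"rx":0,"ry":0,"rz":0}]'
python3 - <<'E'
from h import *
ci=optics.camera_info('wrist'); snap('wrist','w4.png')
for b in nets.outline_of('wrist','supply_tray')[:2]:
    m=b['pixels']; c=max(cv2.findContours(m.astype(np.uint8),0,1)[0],key=cv2.contourArea)
    m2=cv2.drawContours(np.zeros((480,640),np.uint8),[cv2.convexHull(c)],-1,1,-1).astype(bool)
    print(round(b['confidence'],2),np.round(b['bbox']),[ (p.round(3),round(f,3)) for p,f in [fit([(ci,m2)],(.515,.336),(.333,.132),.046,.048,[.0])]])
E
```

```text
time: 16.3
tool_pos: [0.6225, 0.3379, 0.238]
tool_rot: [-0.0, 0.003, 1.0, -0.0]
contact_force: [0.4, -0.0, -2.3]
gripper_width: 0.573
grasp_force: 69.9
0.87 [301. 132. 166. 261.] [(array([0.5  , 0.316, 0.091]), np.float64(0.013))]
```

View pics/w4.png

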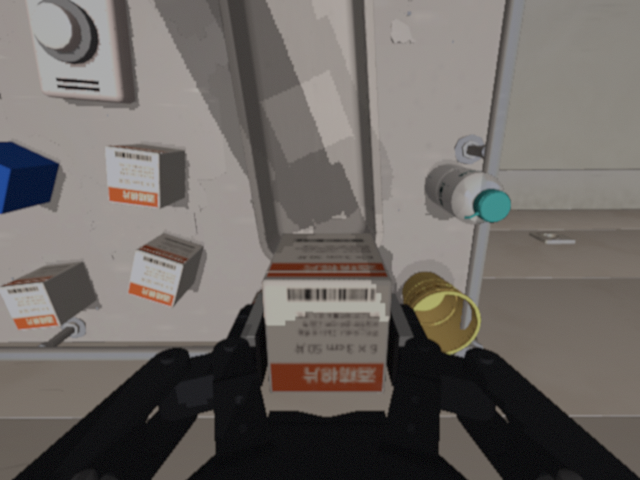

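```bash
python3 - <<'E'
from h import *
import h
D=np.load('D.npy',allow_pickle=True).item()
old=h.corners
h.corners=lambda x,y,yaw,L,W,z0,z1: np.vstack([old(x,y,yaw,.333,.132,.046,.048),old(x,y,yaw,.312,.112,0,.002)])
C={c:optics.camera_info(c) for c in ['scene','side']}
ci=optics.camera_info('wrist'); im=cv2.imread('pics/w4.png')
m=nets.outline_of('wrist','supply_tray')[0]['pixels']
mm=[(C['scene'],max(D['scene','supply_tray'],key=lambda b:b['confidence'])['pixels']),(C['side'],D['side','supply_tray'][0]['pixels'])]
for o in ([mm[0]],[mm[1]],mm): p,f=fit(o,(.51,.325),(.333,.132),0,0,[.05]); print(p.round(3),round(f,3))
for u,v in [(222,0),(374,0),(240,100),(376,100),(256,200),(379,200)]: print(u,v,ray(None,u,v,.048,ci).round(3))
for p,col in [((.5,.316,.091),(0,0,255)),((.508,.33,.09),(0,255,0))]:
    for L,W,z in [(.333,.132,.048),(.308,.108,.002)]:
        q=np.array([proj(None,c,ci) for c in old(*p,L,W,z,z)[:4]])[[0,1,3,2]]
        cv2.polylines(im,[np.round(q).astype(np.int32)],True,col,1)
cv2.imwrite('pics/w4o.png',im)
E
```

```text
[0.521 0.328 0.106] 0.083
[0.51  0.327 0.144] 0.086
[0.513 0.327 0.115] 0.092
222 0 [0.434 0.248 0.048]
374 0 [0.435 0.378 0.048]
240 100 [0.513 0.256 0.048]
376 100 [0.514 0.382 0.048]
256 200 [0.607 0.264 0.048]
379 200 [0.608 0.389 0.048]
```

View pics/w4o.png

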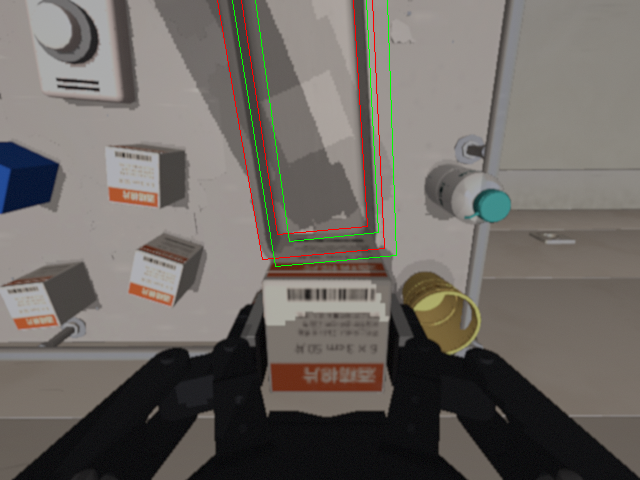

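The red outline fits the tray: centre (.500,.316), yaw .09. The far-end corners fall at (263,259) and (385,247). I'm lowering the first carton, a full one, at the tray's far end.

```bash
python3 -m inch '[{"dx":0.016,"dy":-0.015,"dz":0.03,"rx":0,"ry":0,"rz":-0.065},{"dx":0.016,"dy":-0.015,"dz":0.06,"rx":0,"ry":0,"rz":-0.065},{"dx":0.016,"dy":-0.015,"dz":0.1,"rx":0,"ry":0,"rz":-0.065},{"dx":0.016,"dy":-0.015,"dz":0.15,"rx":0,"ry":0,"rz":-0.065},{"dx":0.016,"dy":-0.015,"dz":0.18,"rx":0,"ry":0,"rz":-0.065}]'
python3 -m inch '[{"dx":0,"dy":0,"dz":0.03,"rx":0,"ry":0,"rz":0},{"dx":0,"dy":0,"dz":0.05,"rx":0,"ry":0,"rz":0},{"dx":0,"dy":0,"dz":0.065,"rx":0,"ry":0,"rz":0},{"dx":0,"dy":0,"dz":0.067,"rx":0,"ry":0,"rz":0},{"dx":0,"dy":0,"dz":0.067,"rx":0,"ry":0,"rz":0}]'
```

```text
time: 16.95
tool_pos: [0.608, 0.3255, 0.091]
tool_rot: [-0.002, -0.046, 0.999, -0.001]
contact_force: [0.6, -0.6, -3.1]
gripper_width: 0.576
grasp_force: 70.0
time: 17.45
tool_pos: [0.6098, 0.3273, 0.0415]
tool_rot: [0.0, -0.047, 0.999, 0.0]
contact_force: [0.1, -0.2, -3.0]
gripper_width: 0.577
grasp_force: 70.0
```

```bash
python3 -m inch '[{"dx":0,"dy":0,"dz":0.005,"rx":0,"ry":0,"rz":0},{"dx":0,"dy":0,"dz":0.005,"rx":0,"ry":0,"rz":0}]'|sed -n '2p;4p'
python3 -m inch '[{"dx":0,"dy":0,"dz":0.003,"rx":0,"ry":0,"rz":0},{"dx":0,"dy":0,"dz":0.003,"rx":0,"ry":0,"rz":0}]'|sed -n '2p;4p'
python3 -m inch '[{"dx":0,"dy":0,"dz":0.002,"rx":0,"ry":0,"rz":0},{"dx":0,"dy":0,"dz":0.002,"rx":0,"ry":0,"rz":0}]'|sed -n '2p;4p'
```

```text
tool_pos: [0.6098, 0.3276, 0.0378]
contact_force: [-0.7, 0.5, -2.4]
tool_pos: [0.6098, 0.3277, 0.0354]
contact_force: [-0.5, 0.6, -0.8]
tool_pos: [0.6099, 0.3277, 0.0354]
contact_force: [-4.0, -0.8, 6.5]
```

```bash
python3 -m inch '[{"dx":0,"dy":0,"dz":0,"rx":0,"ry":0,"rz":0},{"dx":0,"dy":0,"dz":0,"rx":0,"ry":0,"rz":0},{"dx":0,"dy":0,"dz":-0.02,"rx":0,"ry":0,"rz":0},{"dx":0,"dy":0,"dz":-0.06,"rx":0,"ry":0,"rz":0},{"dx":0,"dy":0,"dz":-0.11,"rx":0,"ry":0,"rz":0}]' 0.5 | sed -n '5,6p'
python3 -m inch '[{"dx":0,"dy":0,"dz":-0.15,"rx":0,"ry":0,"rz":0},{"dx":0,"dy":0,"dz":-0.15,"rx":0,"ry":0,"rz":0},{"dx":0,"dy":0,"dz":-0.15,"rx":0,"ry":0,"rz":0}]' >/dev/null
python3 -m inch '[{"dx":-0.078,"dy":-0.223,"dz":0,"rx":0,"ry":0,"rz":0.286},{"dx":-0.078,"dy":-0.223,"dz":0,"rx":0,"ry":0,"rz":0.286},{"dx":-0.078,"dy":-0.223,"dz":0,"rx":0,"ry":0,"rz":0.286},{"dx":-0.078,"dy":-0.223,"dz":0,"rx":0,"ry":0,"rz":0.286},{"dx":-0.078,"dy":-0.223,"dz":0,"rx":0,"ry":0,"rz":0.286}]'
python3 -m inch '[{"dx":0,"dy":0,"dz":0,"rx":0,"ry":0,"rz":0}]' >/dev/null
python3 car.py w5.png
```

```text
gripper_width: 0.746
grasp_force: 0.0
time: 19.35
tool_pos: [0.6898, 0.1506, 0.2421]
tool_rot: [0.001, 0.17, 0.985, -0.001]
contact_force: [-0.3, -0.4, -0.5]
gripper_width: 0.75
grasp_force: 0.0
tcp [0.6883 0.1546 0.2419] yaw -0.337
0.96 [329 212  56  62] [ 0.688  0.154 -0.367] 0.034 [124 106  96]
0.95 [153 167  80  63] [0.583 0.002 1.119] 0.054 [ 30  60 118]
0.8 [286 109  66  70] [ 0.583  0.151 -0.135] 0.06 [130 111 101]
0.76 [ 51 206 101  55] [ 0.584 -0.124  1.191] 0.031 [126 115  39]
0.64 [475  68  92  86] [0.609 0.327 0.088] 0.036 [141 127 121]
0.58 [219 276  77  76] [0.721 0.013 0.111] 0.033 [133 122 116]
```

```bash
python3 -m inch '[{"dx":0,"dy":0,"dz":0.06,"rx":0,"ry":0,"rz":0.013},{"dx":0,"dy":0,"dz":0.12,"rx":0,"ry":0,"rz":0.013},{"dx":0,"dy":0,"dz":0.17,"rx":0,"ry":0,"rz":0.013},{"dx":0,"dy":0,"dz":0.21,"rx":0,"ry":0,"rz":0.013},{"dx":0,"dy":0,"dz":0.23,"rx":0,"ry":0,"rz":0.013}]' 0.65 | sed -n 2,4p
python3 -m inch '[{"dx":0,"dy":0,"dz":0.02,"rx":0,"ry":0,"rz":0},{"dx":0,"dy":0,"dz":0.034,"rx":0,"ry":0,"rz":0},{"dx":0,"dy":0,"dz":0.034,"rx":0,"ry":0,"rz":0}]' | sed -n 2,4p
python3 -m inch '[{"dx":0,"dy":0,"dz":0,"rx":0,"ry":0,"rz":0},{"dx":0,"dy":0,"dz":0,"rx":0,"ry":0,"rz":0},{"dx":0,"dy":0,"dz":0,"rx":0,"ry":0,"rz":0},{"dx":0,"dy":0,"dz":0,"rx":0,"ry":0,"rz":0},{"dx":0,"dy":0,"dz":0,"rx":0,"ry":0,"rz":0}]' -1
python3 -m inch '[{"dx":0,"dy":0,"dz":-0.02,"rx":0,"ry":0,"rz":0},{"dx":0,"dy":0,"dz":-0.06,"rx":0,"ry":0,"rz":0},{"dx":0,"dy":0,"dz":-0.11,"rx":0,"ry":0,"rz":0},{"dx":0,"dy":0,"dz":-0.17,"rx":0,"ry":0,"rz":0},{"dx":0,"dy":0,"dz":-0.22,"rx":0,"ry":0,"rz":0}]' | sed -n 2,6p
for i in 1 2 3; do python3 -m inch '[{"dx":0,"dy":0,"dz":0,"rx":0,"ry":0,"rz":0},{"dx":0,"dy":0,"dz":0,"rx":0,"ry":0,"rz":0}]' | sed -n '2p;4,5p'; done
```

```text
tool_pos: [0.685, 0.1569, 0.0529]
tool_rot: [-0.003, 0.176, 0.984, -0.001]
contact_force: [-0.6, 0.0, -0.2]
tool_pos: [0.6876, 0.1558, 0.029]
tool_rot: [-0.001, 0.176, 0.984, -0.0]
contact_force: [-0.2, -0.0, -0.5]
time: 20.85
tool_pos: [0.6895, 0.1556, 0.0318]
tool_rot: [0.002, 0.177, 0.984, 0.001]
contact_force: [-0.1, -0.7, 5.3]
gripper_width: 0.576
grasp_force: 64.7
tool_pos: [0.6873, 0.1555, 0.2078]
tool_rot: [-0.0, 0.177, 0.984, -0.0]
contact_force: [0.1, 0.8, -1.2]
gripper_width: 0.574
grasp_force: 63.7
tool_pos: [0.688, 0.1556, 0.2069]
contact_force: [-0.6, 0.1, -3.2]
gripper_width: 0.577
tool_pos: [0.6863, 0.1553, 0.202]
contact_force: [0.1, 0.6, -3.7]
gripper_width: 0.576
tool_pos: [0.6874, 0.1554, 0.2041]
contact_force: [-0.2, 0.9, -2.5]
gripper_width: 0.577
```

```bash
python3 -m inch '[{"dx":0.246,"dy":0.129,"dz":0,"rx":0,"ry":0,"rz":-0.297},{"dx":0.246,"dy":0.129,"dz":0,"rx":0,"ry":0,"rz":-0.297},{"dx":0.246,"dy":0.129,"dz":0,"rx":0,"ry":0,"rz":-0.297},{"dx":0.246,"dy":0.129,"dz":0,"rx":0,"ry":0,"rz":-0.297},{"dx":0.246,"dy":0.129,"dz":0,"rx":0,"ry":0,"rz":-0.297}]' |sed -n 2,5p
python3 -m inch '[{"dx":0,"dy":0,"dz":0,"rx":0,"ry":0,"rz":0},{"dx":0,"dy":0,"dz":0,"rx":0,"ry":0,"rz":0}]'|sed -n 2,5p
```

```text
tool_pos: [0.5363, 0.3234, 0.2054]
tool_rot: [-0.001, -0.047, 0.999, 0.0]
contact_force: [1.0, -0.5, -2.3]
gripper_width: 0.578
tool_pos: [0.5393, 0.3208, 0.2056]
tool_rot: [0.0, -0.046, 0.999, -0.0]
contact_force: [-0.3, -0.4, -2.7]
gripper_width: 0.572
```

```bash
python3 -m inch '[{"dx":0,"dy":0,"dz":0.05,"rx":0,"ry":0,"rz":0},{"dx":0,"dy":0,"dz":0.1,"rx":0,"ry":0,"rz":0},{"dx":0,"dy":0,"dz":0.14,"rx":0,"ry":0,"rz":0},{"dx":0,"dy":0,"dz":0.18,"rx":0,"ry":0,"rz":0},{"dx":0,"dy":0,"dz":0.2,"rx":0,"ry":0,"rz":0}]' >/dev/null
python3 -m inch '[{"dx":0,"dy":0,"dz":0.005,"rx":0,"ry":0,"rz":0},{"dx":0,"dy":0,"dz":0.005,"rx":0,"ry":0,"rz":0},{"dx":0,"dy":0,"dz":0.005,"rx":0,"ry":0,"rz":0}]'|sed -n '2p;4p'
python3 -m inch '[{"dx":0,"dy":0,"dz":0.003,"rx":0,"ry":0,"rz":0},{"dx":0,"dy":0,"dz":0.003,"rx":0,"ry":0,"rz":0}]'|sed -n '2p;4p'
python3 -m inch '[{"dx":0,"dy":0,"dz":0.002,"rx":0,"ry":0,"rz":0},{"dx":0,"dy":0,"dz":0.002,"rx":0,"ry":0,"rz":0}]'|sed -n '2p;4p'
```

```text
tool_pos: [0.5411, 0.3211, 0.044]
contact_force: [-0.4, 1.0, -2.1]
tool_pos: [0.5401, 0.3211, 0.0406]
contact_force: [0.7, 0.3, -1.9]
tool_pos: [0.5393, 0.3208, 0.0378]
contact_force: [0.3, -0.3, -3.1]
```

```bash
python3 -m inch '[{"dx":0,"dy":0,"dz":0.0045,"rx":0,"ry":0,"rz":0},{"dx":0,"dy":0,"dz":0.0045,"rx":0,"ry":0,"rz":0},{"dx":0,"dy":0,"dz":0.0045,"rx":0,"ry":0,"rz":0}]'|sed -n '2p;4p'
python3 -m inch '[{"dx":0,"dy":0,"dz":0,"rx":0,"ry":0,"rz":0},{"dx":0,"dy":0,"dz":0,"rx":0,"ry":0,"rz":0},{"dx":0,"dy":0,"dz":-0.02,"rx":0,"ry":0,"rz":0},{"dx":0,"dy":0,"dz":-0.06,"rx":0,"ry":0,"rz":0},{"dx":0,"dy":0,"dz":-0.11,"rx":0,"ry":0,"rz":0}]' 0.5 | sed -n '5,6p'
python3 -m inch '[{"dx":0,"dy":0,"dz":-0.147,"rx":0,"ry":0,"rz":0},{"dx":0,"dy":0,"dz":-0.147,"rx":0,"ry":0,"rz":0},{"dx":0,"dy":0,"dz":-0.147,"rx":0,"ry":0,"rz":0}]' >/dev/null
python3 -m inch '[{"dx":-0.095,"dy":-0.202,"dz":0,"rx":0,"ry":0,"rz":0},{"dx":-0.095,"dy":-0.202,"dz":0,"rx":0,"ry":0,"rz":0},{"dx":-0.095,"dy":-0.202,"dz":0,"rx":0,"ry":0,"rz":0},{"dx":-0.095,"dy":-0.202,"dz":0,"rx":0,"ry":0,"rz":0},{"dx":-0.095,"dy":-0.202,"dz":0,"rx":0,"ry":0,"rz":0}]' >/dev/null
python3 -m inch '[{"dx":-0.095,"dy":-0.202,"dz":0,"rx":0,"ry":0,"rz":0},{"dx":-0.095,"dy":-0.202,"dz":0,"rx":0,"ry":0,"rz":0},{"dx":-0.095,"dy":-0.202,"dz":0,"rx":0,"ry":0,"rz":0},{"dx":-0.095,"dy":-0.202,"dz":0,"rx":0,"ry":0,"rz":0},{"dx":-0.095,"dy":-0.202,"dz":0,"rx":0,"ry":0,"rz":0}]' >/dev/null
python3 -m inch '[{"dx":0,"dy":0,"dz":0,"rx":0,"ry":0,"rz":0},{"dx":0,"dy":0,"dz":0,"rx":0,"ry":0,"rz":0}]' >/dev/null
python3 car.py w6.png
```

```text
tool_pos: [0.5391, 0.3206, 0.0338]
contact_force: [0.8, 0.3, -2.6]
gripper_width: 0.752
grasp_force: 0.0
tcp [0.7194 0.0142 0.2401] yaw 0.092
0.79 [327 214  53  63] [0.721 0.013 0.115] 0.035 [124 106  96]
0.77 [628  54  24  64] [0.536 0.325 0.105] 0.042 [67 63 59]
0.76 [488  81  99  78] [ 0.583  0.151 -0.119] 0.048 [137 124 118]
0.63 [619 130  42  58] [0.608 0.331 0.089] 0.028 [69 61 56]
0.58 [192  54  96  96] [ 0.585 -0.123  1.165] 0.035 [147 140  49]
0.42 [460   6  33   7] [ 0.48   0.113 -0.133] 0.089 [70 64 62]
```

```bash
python3 -m inch '[{"dx":-0.002,"dy":-0.001,"dz":0.06,"rx":0,"ry":0,"rz":-0.013},{"dx":-0.002,"dy":-0.001,"dz":0.12,"rx":0,"ry":0,"rz":-0.013},{"dx":-0.002,"dy":-0.001,"dz":0.17,"rx":0,"ry":0,"rz":-0.013},{"dx":-0.002,"dy":-0.001,"dz":0.21,"rx":0,"ry":0,"rz":-0.013},{"dx":-0.002,"dy":-0.001,"dz":0.23,"rx":0,"ry":0,"rz":-0.013}]' 0.65 | sed -n 2,4p
python3 -m inch '[{"dx":0,"dy":0,"dz":0.02,"rx":0,"ry":0,"rz":0},{"dx":0,"dy":0,"dz":0.031,"rx":0,"ry":0,"rz":0},{"dx":0,"dy":0,"dz":0.031,"rx":0,"ry":0,"rz":0}]' | sed -n 2,4p
python3 -m inch '[{"dx":0,"dy":0,"dz":0,"rx":0,"ry":0,"rz":0},{"dx":0,"dy":0,"dz":0,"rx":0,"ry":0,"rz":0},{"dx":0,"dy":0,"dz":0,"rx":0,"ry":0,"rz":0},{"dx":0,"dy":0,"dz":0,"rx":0,"ry":0,"rz":0},{"dx":0,"dy":0,"dz":0,"rx":0,"ry":0,"rz":0}]' -1
python3 -m inch '[{"dx":0,"dy":0,"dz":-0.02,"rx":0,"ry":0,"rz":0},{"dx":0,"dy":0,"dz":-0.06,"rx":0,"ry":0,"rz":0},{"dx":0,"dy":0,"dz":-0.11,"rx":0,"ry":0,"rz":0},{"dx":0,"dy":0,"dz":-0.17,"rx":0,"ry":0,"rz":0},{"dx":0,"dy":0,"dz":-0.22,"rx":0,"ry":0,"rz":0}]' | sed -n 2,6p
for i in 1 2 3; do python3 -m inch '[{"dx":0,"dy":0,"dz":0,"rx":0,"ry":0,"rz":0},{"dx":0,"dy":0,"dz":0,"rx":0,"ry":0,"rz":0}]' | sed -n '2p;4,5p'; done
```

```text
tool_pos: [0.7187, 0.0133, 0.0514]
tool_rot: [-0.003, -0.056, 0.998, 0.0]
contact_force: [0.4, -0.1, -0.4]
tool_pos: [0.7215, 0.0121, 0.0307]
tool_rot: [-0.0, -0.055, 0.998, 0.0]
contact_force: [0.3, 1.0, -0.1]
time: 27.55
tool_pos: [0.7232, 0.0117, 0.0333]
tool_rot: [0.002, -0.055, 0.998, -0.0]
contact_force: [0.1, 0.0, 4.3]
gripper_width: 0.574
grasp_force: 64.3
tool_pos: [0.7214, 0.0119, 0.2101]
tool_rot: [0.001, -0.055, 0.998, -0.0]
contact_force: [1.1, -0.1, 0.4]
gripper_width: 0.572
grasp_force: 63.8
tool_pos: [0.7221, 0.0118, 0.2094]
contact_force: [-0.7, 0.1, 0.0]
gripper_width: 0.572
tool_pos: [0.7202, 0.012, 0.204]
contact_force: [0.7, 0.5, -0.5]
gripper_width: 0.574
tool_pos: [0.721, 0.0119, 0.2054]
contact_force: [-0.2, 0.1, -1.5]
gripper_width: 0.576
```

```bash
python3 -m inch '[{"dx":0.133,"dy":-0.214,"dz":0,"rx":0,"ry":0,"rz":0},{"dx":0.133,"dy":-0.214,"dz":0,"rx":0,"ry":0,"rz":0},{"dx":0.133,"dy":-0.214,"dz":0,"rx":0,"ry":0,"rz":0},{"dx":0.133,"dy":-0.214,"dz":0,"rx":0,"ry":0,"rz":0},{"dx":0.133,"dy":-0.214,"dz":0,"rx":0,"ry":0,"rz":0}]'|sed -n '2p;4,5p'
python3 -m inch '[{"dx":0.133,"dy":-0.214,"dz":0,"rx":0,"ry":0,"rz":0.035},{"dx":0.133,"dy":-0.214,"dz":0,"rx":0,"ry":0,"rz":0.035},{"dx":0.133,"dy":-0.214,"dz":0,"rx":0,"ry":0,"rz":0.035},{"dx":0.133,"dy":-0.214,"dz":0,"rx":0,"ry":0,"rz":0.035},{"dx":0.133,"dy":-0.214,"dz":0,"rx":0,"ry":0,"rz":0.035}]'|sed -n '2p;4,5p'
python3 -m inch '[{"dx":0,"dy":0,"dz":0,"rx":0,"ry":0,"rz":0},{"dx":0,"dy":0,"dz":0,"rx":0,"ry":0,"rz":0}]' |sed -n 2,5p
python3 - <<'E'
from h import *
ci=optics.camera_info('wrist'); im=snap('wrist','w7.png')
p=(.4871,-.3559,.057)
for b in nets.outline_of('wrist','returns_box')[:1]:
    m=b['pixels']; c=max(cv2.findContours(m.astype(np.uint8),0,1)[0],key=cv2.contourArea)
    m2=cv2.drawContours(np.zeros((480,640),np.uint8),[cv2.convexHull(c)],-1,1,-1).astype(bool)
    q,f=fit([(ci,m2)],p[:2],(.238,.128),.0,.08,[.05]); print(round(b['confidence'],2),q.round(4),round(f,3))
im=im[:,:,::-1].copy()
for p,col in [(p,(0,0,255)),(q,(0,255,0))]:
    k=np.array([proj(None,c,ci) for c in corners(*p,.238,.128,.08,.08)[:4]])[[0,1,3,2]]
    cv2.polylines(im,[np.round(k).astype(np.int32)],True,col,1)
cv2.imwrite('pics/w7o.png',im)
E
```

```text
tool_pos: [0.6323, -0.1749, 0.2067]
contact_force: [0.0, 1.0, -0.8]
gripper_width: 0.575
tool_pos: [0.5454, -0.3561, 0.2067]
contact_force: [1.4, 0.5, 0.8]
gripper_width: 0.577
tool_pos: [0.5483, -0.3505, 0.2066]
tool_rot: [-0.0, -0.029, 1.0, 0.0]
contact_force: [-0.0, 1.4, -0.5]
gripper_width: 0.572
0.8 [ 0.4868 -0.3561  0.0546] 0.023
```

View pics/w7o.png

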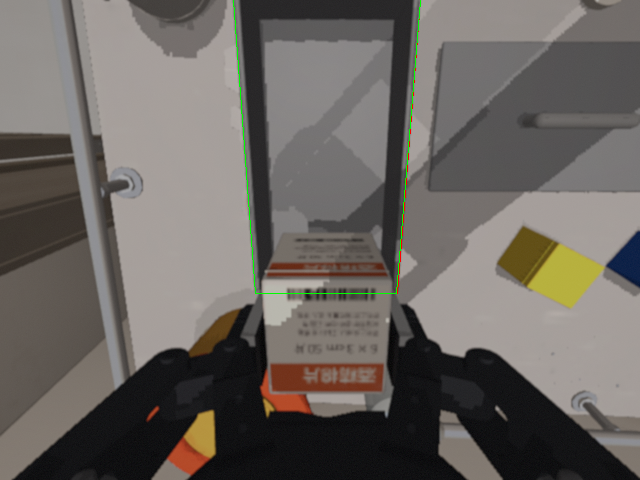

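The box outline fits at (.487,-.356) with yaw .056, the same as the lid. I'm lowering the used-up carton into its far half.

```bash
python3 -m inch '[{"dx":0.001,"dy":-0.002,"dz":0.05,"rx":0,"ry":0,"rz":0},{"dx":0.001,"dy":-0.002,"dz":0.1,"rx":0,"ry":0,"rz":0},{"dx":0.001,"dy":-0.002,"dz":0.14,"rx":0,"ry":0,"rz":0},{"dx":0.001,"dy":-0.002,"dz":0.18,"rx":0,"ry":0,"rz":0},{"dx":0.001,"dy":-0.002,"dz":0.2,"rx":0,"ry":0,"rz":0}]' |sed -n '2p;4,5p'
python3 -m inch '[{"dx":0,"dy":0,"dz":0.006,"rx":0,"ry":0,"rz":0},{"dx":0,"dy":0,"dz":0.006,"rx":0,"ry":0,"rz":0},{"dx":0,"dy":0,"dz":0.006,"rx":0,"ry":0,"rz":0}]'|sed -n '2p;4p'
python3 -m inch '[{"dx":0,"dy":0,"dz":0.004,"rx":0,"ry":0,"rz":0},{"dx":0,"dy":0,"dz":0.004,"rx":0,"ry":0,"rz":0}]'|sed -n '2p;4p'
```

```text
tool_pos: [0.5459, -0.3506, 0.0432]
contact_force: [-0.3, 0.9, -0.0]
gripper_width: 0.576
tool_pos: [0.5483, -0.3542, 0.0443]
contact_force: [0.5, -0.5, -0.0]
tool_pos: [0.5474, -0.3539, 0.04]
contact_force: [0.3, 0.5, -0.0]
```

```bash
python3 -m inch '[{"dx":0,"dy":0,"dz":0.0035,"rx":0,"ry":0,"rz":0},{"dx":0,"dy":0,"dz":0.0035,"rx":0,"ry":0,"rz":0}]'|sed -n '2p;4p'
python3 -m inch '[{"dx":0,"dy":0,"dz":0,"rx":0,"ry":0,"rz":0},{"dx":0,"dy":0,"dz":0,"rx":0,"ry":0,"rz":0},{"dx":0,"dy":0,"dz":-0.02,"rx":0,"ry":0,"rz":0},{"dx":0,"dy":0,"dz":-0.06,"rx":0,"ry":0,"rz":0},{"dx":0,"dy":0,"dz":-0.11,"rx":0,"ry":0,"rz":0}]' 0.5 | sed -n '4,6p'
python3 -m inch '[{"dx":0,"dy":0,"dz":-0.145,"rx":0,"ry":0,"rz":0},{"dx":0,"dy":0,"dz":-0.145,"rx":0,"ry":0,"rz":0},{"dx":0,"dy":0,"dz":-0.145,"rx":0,"ry":0,"rz":0}]' >/dev/null
python3 -m inch '[{"dx":-0.04,"dy":0.3,"dz":0,"rx":0,"ry":0,"rz":0},{"dx":-0.04,"dy":0.3,"dz":0,"rx":0,"ry":0,"rz":0},{"dx":-0.04,"dy":0.3,"dz":0,"rx":0,"ry":0,"rz":0},{"dx":-0.04,"dy":0.3,"dz":0,"rx":0,"ry":0,"rz":0},{"dx":-0.04,"dy":0.3,"dz":0,"rx":0,"ry":0,"rz":0}]' >/dev/null
python3 -m inch '[{"dx":-0.04,"dy":0.3,"dz":0,"rx":0,"ry":0,"rz":0},{"dx":-0.04,"dy":0.3,"dz":0,"rx":0,"ry":0,"rz":0},{"dx":-0.04,"dy":0.3,"dz":0,"rx":0,"ry":0,"rz":0},{"dx":-0.04,"dy":0.3,"dz":0,"rx":0,"ry":0,"rz":0},{"dx":-0.04,"dy":0.3,"dz":0,"rx":0,"ry":0,"rz":0}]' >/dev/null
python3 -m inch '[{"dx":0,"dy":0.03,"dz":0,"rx":0,"ry":0,"rz":0.125},{"dx":0,"dy":0.03,"dz":0,"rx":0,"ry":0,"rz":0.125},{"dx":0,"dy":0.03,"dz":0,"rx":0,"ry":0,"rz":0.125},{"dx":0,"dy":0.03,"dz":0,"rx":0,"ry":0,"rz":0.125}]' >/dev/null
python3 car.py w8.png
python3 - <<'E'
from h import *
ci=optics.camera_info('wrist')
for b in nets.outline_of('wrist','call_box')[:2]: print(b['confidence'],np.round(b['bbox']),ray(None,*b['bbox'][:2],.03,ci).round(3))
for b in nets.outline_of('wrist','call_button_top')[:2]: print(b['confidence'],np.round(b['bbox']),ray(None,*b['bbox'][:2],.054,ci).round(3))
E
```

```text
tool_pos: [0.5475, -0.3541, 0.0373]
contact_force: [-0.8, -0.1, 3.8]
contact_force: [1.1, -1.0, -0.2]
gripper_width: 0.747
grasp_force: 0.0
tcp [0.5817 0.1532 0.2401] yaw -0.129
0.98 [191 231  79  70] [0.583 0.002 1.084] 0.036 [ 30  59 114]
0.93 [ 83 245  90  68] [ 0.585 -0.123  1.206] 0.057 [123 112  37]
0.9 [492 216  78  66] [0.609 0.327 0.096] 0.029 [130 117 111]
0.67 [489 151  79  72] [0.538 0.319 0.072] 0.028 [135 121 115]
0.6 [327 212  53  59] [ 0.582  0.151 -0.132] 0.03 [119 102  92]
0.96 [260.  94.  89. 112.] [0.459 0.101 0.03 ]
0.95 [254.  86.  44.  43.] [0.454 0.101 0.054]
```

```bash
python3 -m inch '[{"dx":0,"dy":-0.002,"dz":0.06,"rx":0,"ry":0,"rz":0},{"dx":0,"dy":-0.002,"dz":0.12,"rx":0,"ry":0,"rz":0},{"dx":0,"dy":-0.002,"dz":0.17,"rx":0,"ry":0,"rz":0},{"dx":0,"dy":-0.002,"dz":0.21,"rx":0,"ry":0,"rz":0},{"dx":0,"dy":-0.002,"dz":0.23,"rx":0,"ry":0,"rz":0}]' 0.65 | sed -n 2,4p
python3 -m inch '[{"dx":0,"dy":0,"dz":0.02,"rx":0,"ry":0,"rz":0},{"dx":0,"dy":0,"dz":0.031,"rx":0,"ry":0,"rz":0},{"dx":0,"dy":0,"dz":0.031,"rx":0,"ry":0,"rz":0}]' | sed -n 2,4p
python3 -m inch '[{"dx":0,"dy":0,"dz":0,"rx":0,"ry":0,"rz":0},{"dx":0,"dy":0,"dz":0,"rx":0,"ry":0,"rz":0},{"dx":0,"dy":0,"dz":0,"rx":0,"ry":0,"rz":0},{"dx":0,"dy":0,"dz":0,"rx":0,"ry":0,"rz":0},{"dx":0,"dy":0,"dz":0,"rx":0,"ry":0,"rz":0}]' -1
python3 -m inch '[{"dx":0,"dy":0,"dz":-0.02,"rx":0,"ry":0,"rz":0},{"dx":0,"dy":0,"dz":-0.06,"rx":0,"ry":0,"rz":0},{"dx":0,"dy":0,"dz":-0.11,"rx":0,"ry":0,"rz":0},{"dx":0,"dy":0,"dz":-0.17,"rx":0,"ry":0,"rz":0},{"dx":0,"dy":0,"dz":-0.22,"rx":0,"ry":0,"rz":0}]' | sed -n 2,6p
for i in 1 2 3 4; do python3 -m inch '[{"dx":0,"dy":0,"dz":0,"rx":0,"ry":0,"rz":0},{"dx":0,"dy":0,"dz":0,"rx":0,"ry":0,"rz":0}]' | sed -n '2p;4,5p'; done
```

```text
tool_pos: [0.5793, 0.151, 0.0522]
tool_rot: [-0.003, 0.065, 0.998, -0.001]
contact_force: [-0.9, 0.6, -0.3]
tool_pos: [0.5817, 0.1517, 0.031]
tool_rot: [-0.0, 0.065, 0.998, -0.0]
contact_force: [-0.3, -0.9, 0.0]
time: 34.85
tool_pos: [0.5833, 0.1521, 0.0333]
tool_rot: [0.002, 0.065, 0.998, 0.0]
contact_force: [-0.2, -0.1, 6.3]
gripper_width: 0.576
grasp_force: 64.4
tool_pos: [0.5814, 0.1519, 0.2104]
tool_rot: [0.001, 0.065, 0.998, 0.0]
contact_force: [0.9, -0.5, 0.6]
gripper_width: 0.573
grasp_force: 63.8
tool_pos: [0.5821, 0.1519, 0.2094]
contact_force: [-0.5, -0.9, -0.8]
gripper_width: 0.576
tool_pos: [0.5803, 0.1516, 0.2049]
contact_force: [-0.3, -0.3, -0.6]
gripper_width: 0.572
tool_pos: [0.5811, 0.1517, 0.206]
contact_force: [-0.1, 0.2, -0.4]
gripper_width: 0.572
tool_pos: [0.5816, 0.1518, 0.2071]
contact_force: [0.3, -0.7, -0.6]
gripper_width: 0.576
```

```bash
python3 -m inch '[{"dx":0.032,"dy":-0.219,"dz":0,"rx":0,"ry":0,"rz":0},{"dx":0.032,"dy":-0.219,"dz":0,"rx":0,"ry":0,"rz":0},{"dx":0.032,"dy":-0.219,"dz":0,"rx":0,"ry":0,"rz":0},{"dx":0.032,"dy":-0.219,"dz":0,"rx":0,"ry":0,"rz":0}]'|sed -n '2p;4,5p'
python3 -m inch '[{"dx":0.032,"dy":-0.219,"dz":0,"rx":0,"ry":0,"rz":0},{"dx":0.032,"dy":-0.219,"dz":0,"rx":0,"ry":0,"rz":0},{"dx":0.032,"dy":-0.219,"dz":0,"rx":0,"ry":0,"rz":0},{"dx":0.032,"dy":-0.219,"dz":0,"rx":0,"ry":0,"rz":0}]'|sed -n '2p;4,5p'
python3 -m inch '[{"dx":0.032,"dy":-0.219,"dz":0,"rx":0,"ry":0,"rz":-0.125},{"dx":0.032,"dy":-0.219,"dz":0,"rx":0,"ry":0,"rz":-0.125},{"dx":0.032,"dy":-0.219,"dz":0,"rx":0,"ry":0,"rz":-0.125},{"dx":0.032,"dy":-0.219,"dz":0,"rx":0,"ry":0,"rz":-0.125},{"dx":0.032,"dy":-0.219,"dz":0,"rx":0,"ry":0,"rz":-0.125}]'|sed -n '2p;4,5p'
python3 -m inch '[{"dx":0,"dy":0,"dz":0,"rx":0,"ry":0,"rz":0},{"dx":0,"dy":0,"dz":0,"rx":0,"ry":0,"rz":0}]' |sed -n 2,5p
```

```text
tool_pos: [0.5326, -0.0212, 0.2074]
contact_force: [-0.3, 0.1, -0.6]
gripper_width: 0.578
tool_pos: [0.4843, -0.192, 0.2077]
contact_force: [0.7, 0.1, -0.3]
gripper_width: 0.572
tool_pos: [0.4359, -0.3629, 0.2074]
contact_force: [-0.4, -0.2, -0.6]
gripper_width: 0.577
tool_pos: [0.4376, -0.3584, 0.2072]
tool_rot: [0.0, -0.029, 1.0, 0.0]
contact_force: [0.1, 0.3, 0.7]
gripper_width: 0.575
```

```bash
python3 -m inch '[{"dx":0,"dy":0,"dz":0.05,"rx":0,"ry":0,"rz":0},{"dx":0,"dy":0,"dz":0.1,"rx":0,"ry":0,"rz":0},{"dx":0,"dy":0,"dz":0.14,"rx":0,"ry":0,"rz":0},{"dx":0,"dy":0,"dz":0.18,"rx":0,"ry":0,"rz":0},{"dx":0,"dy":0,"dz":0.2,"rx":0,"ry":0,"rz":0}]' |sed -n '2p;4,5p'
python3 -m inch '[{"dx":0,"dy":0,"dz":0.008,"rx":0,"ry":0,"rz":0},{"dx":0,"dy":0,"dz":0.008,"rx":0,"ry":0,"rz":0},{"dx":0,"dy":0,"dz":0.008,"rx":0,"ry":0,"rz":0}]'|sed -n '2p;4p'
python3 -m inch '[{"dx":0,"dy":0,"dz":0.003,"rx":0,"ry":0,"rz":0},{"dx":0,"dy":0,"dz":0.003,"rx":0,"ry":0,"rz":0}]'|sed -n '2p;4p'
```

```text
tool_pos: [0.4365, -0.3564, 0.0441]
contact_force: [-0.6, 0.3, -1.1]
gripper_width: 0.572
tool_pos: [0.4385, -0.3602, 0.0428]
contact_force: [0.6, -0.5, 0.8]
tool_pos: [0.4378, -0.36, 0.0396]
contact_force: [0.4, -1.0, -0.6]
```

```bash
python3 -m inch '[{"dx":0,"dy":0,"dz":0.0035,"rx":0,"ry":0,"rz":0},{"dx":0,"dy":0,"dz":0.0035,"rx":0,"ry":0,"rz":0}]'|sed -n '2p;4p'
python3 -m inch '[{"dx":0,"dy":0,"dz":0,"rx":0,"ry":0,"rz":0},{"dx":0,"dy":0,"dz":0,"rx":0,"ry":0,"rz":0},{"dx":0,"dy":0,"dz":-0.02,"rx":0,"ry":0,"rz":0},{"dx":0,"dy":0,"dz":-0.06,"rx":0,"ry":0,"rz":0},{"dx":0,"dy":0,"dz":-0.11,"rx":0,"ry":0,"rz":0}]' 0.5 | sed -n '4,6p'
python3 -m inch '[{"dx":0,"dy":0,"dz":-0.145,"rx":0,"ry":0,"rz":0},{"dx":0,"dy":0,"dz":-0.145,"rx":0,"ry":0,"rz":0},{"dx":0,"dy":0,"dz":-0.145,"rx":0,"ry":0,"rz":0}]' >/dev/null
python3 -m inch '[{"dx":0,"dy":0,"dz":0,"rx":0,"ry":0,"rz":0},{"dx":0,"dy":0,"dz":0,"rx":0,"ry":0,"rz":0}]' >/dev/null
python3 car.py w9.png
python3 -m inch '[{"dx":-0.026,"dy":0.286,"dz":0,"rx":0,"ry":0,"rz":0.5},{"dx":-0.026,"dy":0.286,"dz":0,"rx":0,"ry":0,"rz":0.5},{"dx":-0.026,"dy":0.286,"dz":0,"rx":0,"ry":0,"rz":0.5},{"dx":-0.026,"dy":0.286,"dz":0,"rx":0,"ry":0,"rz":0.5},{"dx":-0.026,"dy":0.286,"dz":0,"rx":0,"ry":0,"rz":0.5}]' >/dev/null
python3 -m inch '[{"dx":0,"dy":0,"dz":0,"rx":0,"ry":0,"rz":0.5},{"dx":0,"dy":0,"dz":0,"rx":0,"ry":0,"rz":0.5},{"dx":0,"dy":0,"dz":0,"rx":0,"ry":0,"rz":0.5},{"dx":0,"dy":0,"dz":0,"rx":0,"ry":0,"rz":0.5},{"dx":0,"dy":0,"dz":0,"rx":0,"ry":0,"rz":0.5}]' >/dev/null
python3 -m inch '[{"dx":0,"dy":0,"dz":0,"rx":0,"ry":0,"rz":0.047},{"dx":0,"dy":0,"dz":0,"rx":0,"ry":0,"rz":0.047},{"dx":0,"dy":0,"dz":0,"rx":0,"ry":0,"rz":0.047}]' | sed -n 2,3p
python3 lid.py w10.png .4455 -.13 .01 -1.513
```

```text
tool_pos: [0.438, -0.3603, 0.0374]
contact_force: [-1.0, -0.3, 5.6]
contact_force: [0.6, -0.5, 0.9]
gripper_width: 0.747
grasp_force: 0.0
tcp [ 0.4369 -0.359   0.239 ] yaw 0.057
0.87 [604 346  71  73] [0.585 0.004 1.072] 0.033 [ 26  52 102]
0.84 [516 336  85  67] [ 0.584 -0.124  1.111] 0.19 [132 118  41]
0.75 [327 303  46  64] [ 0.548 -0.356  0.037] 0.034 [125 108  98]
0.71 [327 213  53  64] [ 0.438 -0.362  0.041] 0.029 [162 145 134]
0.45 [528 220 224 117] [ 0.41  -0.089  0.445] 0.765 [104 102 102]
tool_pos: [0.4443, -0.13, 0.238]
tool_rot: [-0.001, 0.676, 0.737, -0.0]
[(0.83, [333, 195, 134, 220]), (0.16, [321, 372, 164, 96])]
lid [ 0.4447 -0.1328 -1.5118] 0.017
```

View pics/w9.png

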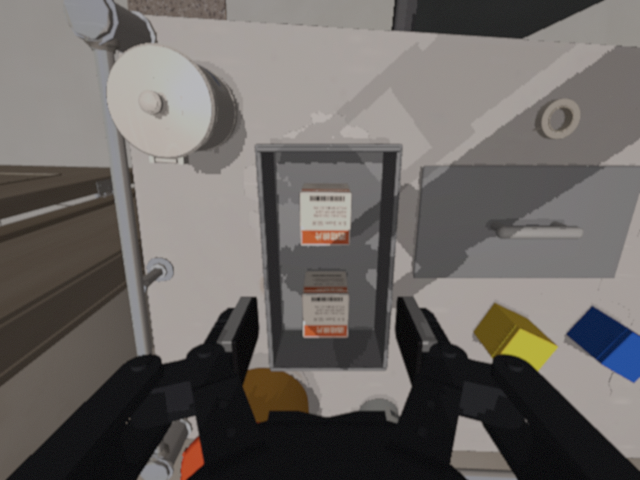

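The picture shows both used-up cartons upright on the box floor, at (326,215) and (326,305). Now I'm fetching the lid.

```bash
python3 -m inch '[{"dx":-0.002,"dy":0,"dz":0.06,"rx":0,"ry":0,"rz":0.018},{"dx":-0.002,"dy":0,"dz":0.12,"rx":0,"ry":0,"rz":0.018},{"dx":-0.002,"dy":0,"dz":0.17,"rx":0,"ry":0,"rz":0.018},{"dx":-0.002,"dy":0,"dz":0.21,"rx":0,"ry":0,"rz":0.018},{"dx":-0.002,"dy":0,"dz":0.23,"rx":0,"ry":0,"rz":0.018}]' | sed -n 2,4p
python3 -m inch '[{"dx":0,"dy":0,"dz":0.02,"rx":0,"ry":0,"rz":0},{"dx":0,"dy":0,"dz":0.03,"rx":0,"ry":0,"rz":0},{"dx":0,"dy":0,"dz":0.03,"rx":0,"ry":0,"rz":0}]' | sed -n 2,4p
python3 -m inch '[{"dx":0,"dy":0,"dz":0,"rx":0,"ry":0,"rz":0},{"dx":0,"dy":0,"dz":0,"rx":0,"ry":0,"rz":0},{"dx":0,"dy":0,"dz":0,"rx":0,"ry":0,"rz":0},{"dx":0,"dy":0,"dz":0,"rx":0,"ry":0,"rz":0},{"dx":0,"dy":0,"dz":0,"rx":0,"ry":0,"rz":0}]' -1 >/dev/null
python3 -m inch '[{"dx":0,"dy":0,"dz":0,"rx":0,"ry":0,"rz":0},{"dx":0,"dy":0,"dz":0,"rx":0,"ry":0,"rz":0},{"dx":0,"dy":0,"dz":0,"rx":0,"ry":0,"rz":0}]'
python3 -m inch '[{"dx":0,"dy":0,"dz":-0.02,"rx":0,"ry":0,"rz":0},{"dx":0,"dy":0,"dz":-0.06,"rx":0,"ry":0,"rz":0},{"dx":0,"dy":0,"dz":-0.11,"rx":0,"ry":0,"rz":0},{"dx":0,"dy":0,"dz":-0.17,"rx":0,"ry":0,"rz":0},{"dx":0,"dy":0,"dz":-0.22,"rx":0,"ry":0,"rz":0}]' >/dev/null
python3 -m inch '[{"dx":0,"dy":0,"dz":0,"rx":0,"ry":0,"rz":0},{"dx":0,"dy":0,"dz":0,"rx":0,"ry":0,"rz":0}]'
```

```text
tool_pos: [0.4426, -0.1308, 0.0518]
tool_rot: [-0.003, 0.686, 0.728, -0.001]
contact_force: [-0.4, 0.5, 0.6]
tool_pos: [0.4441, -0.1315, 0.0305]
tool_rot: [-0.001, 0.686, 0.727, -0.0]
contact_force: [0.5, -0.3, 0.1]
time: 42.95
tool_pos: [0.446, -0.1323, 0.0328]
tool_rot: [0.001, 0.686, 0.727, 0.0]
contact_force: [-1.1, 0.8, 5.0]
gripper_width: 0.135
grasp_force: 61.8
time: 43.65
tool_pos: [0.4452, -0.132, 0.208]
tool_rot: [0.001, 0.686, 0.727, 0.0]
contact_force: [-0.3, -0.9, -2.6]
gripper_width: 0.135
grasp_force: 60.9
```

```bash
python3 -m inch '[{"dx":-0.282,"dy":0.036,"dz":0,"rx":0,"ry":0,"rz":-0.5},{"dx":-0.282,"dy":0.036,"dz":0,"rx":0,"ry":0,"rz":-0.5},{"dx":-0.282,"dy":0.036,"dz":0,"rx":0,"ry":0,"rz":-0.5},{"dx":-0.282,"dy":0.036,"dz":0,"rx":0,"ry":0,"rz":-0.5},{"dx":-0.282,"dy":0.036,"dz":0,"rx":0,"ry":0,"rz":-0.5}]' >/dev/null
python3 -m inch '[{"dx":0,"dy":0,"dz":0,"rx":0,"ry":0,"rz":-0.5},{"dx":0,"dy":0,"dz":0,"rx":0,"ry":0,"rz":-0.5},{"dx":0,"dy":0,"dz":0,"rx":0,"ry":0,"rz":-0.5},{"dx":0,"dy":0,"dz":0,"rx":0,"ry":0,"rz":-0.5},{"dx":0,"dy":0,"dz":0,"rx":0,"ry":0,"rz":-0.5}]' >/dev/null
python3 -m inch '[{"dx":0,"dy":0,"dz":0,"rx":0,"ry":0,"rz":-0.046},{"dx":0,"dy":0,"dz":0,"rx":0,"ry":0,"rz":-0.046},{"dx":0,"dy":0,"dz":0,"rx":0,"ry":0,"rz":-0.046}]'
python3 - <<'E'
from h import *
ci=optics.camera_info('wrist'); s=state(); im=snap('wrist','w11.png'); z=s['tool_pos'][2]-.0325+.01
m=nets.outline_of('wrist','lid')[0]
p,f=fit([(ci,m['pixels'])],(.487,-.356),(.244,.134),z,z+.005,[.056]); print(m['confidence'],np.round(m['bbox']),'lid',p.round(4),round(f,3),'tcp',s['tool_pos'].round(4))
E
```

```text
time: 44.95
tool_pos: [0.486, -0.3547, 0.2051]
tool_rot: [-0.002, -0.022, 1.0, 0.001]
contact_force: [-0.1, 0.5, -2.2]
gripper_width: 0.133
grasp_force: 60.8Traceback (most recent call last):
  File "<stdin>", line 3, in <module>
IndexError: list index out of range
```

View pics/w11.png

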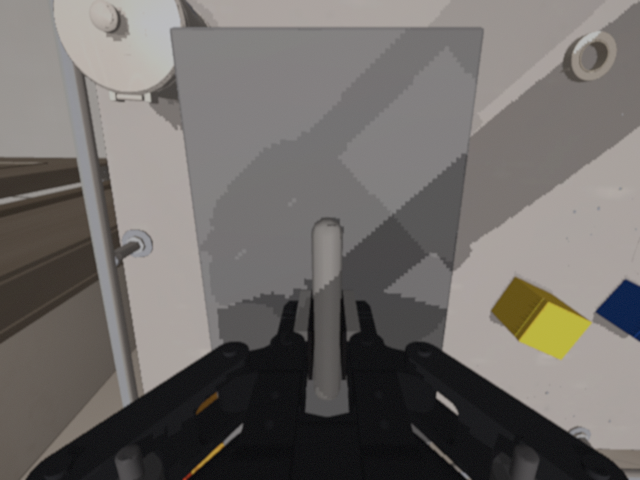

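The lid hangs level in the grip, with its near corners at (172,28) and (483,28). I'll check them against the grip pose.

```bash
python3 - <<'E'
from h import *
ci=optics.camera_info('wrist'); s=state()
a,b=[ray(None,u,v,s['tool_pos'][2]-.0325+.015,ci) for u,v in [(172,28),(483,28)]]
yaw=-np.arctan2(-(b-a)[0]*-1,(b-a)[1]); d=np.array([np.cos(yaw),np.sin(yaw)])
print(a.round(4),b.round(4),np.linalg.norm(b-a).round(4),'yaw',yaw.round(3),'centre',((a+b)[:2]/2+d*.122).round(4),s['tool_pos'].round(4),-2*np.arctan2(s['tool_rot'][1],s['tool_rot'][2]))
E
```

```text
[ 0.3666 -0.427   0.1888] [ 0.3608 -0.2961  0.1888] 0.131 yaw 0.044 centre [ 0.4856 -0.3562] [ 0.4864 -0.3551  0.2063] 0.04403924677762909
```

```bash
python3 -m inch '[{"dx":-0.001,"dy":-0.001,"dz":0.03,"rx":0,"ry":0,"rz":-0.008},{"dx":-0.001,"dy":-0.001,"dz":0.06,"rx":0,"ry":0,"rz":-0.008},{"dx":-0.001,"dy":-0.001,"dz":0.09,"rx":0,"ry":0,"rz":-0.008},{"dx":-0.001,"dy":-0.001,"dz":0.105,"rx":0,"ry":0,"rz":-0.008},{"dx":-0.001,"dy":-0.001,"dz":0.105,"rx":0,"ry":0,"rz":-0.008}]' | sed -n 2,4p
python3 -m inch '[{"dx":0,"dy":0,"dz":0.003,"rx":0,"ry":0,"rz":0},{"dx":0,"dy":0,"dz":0.008,"rx":0,"ry":0,"rz":0},{"dx":0,"dy":0,"dz":0.01,"rx":0,"ry":0,"rz":0},{"dx":0,"dy":0,"dz":0.01,"rx":0,"ry":0,"rz":0}]' | sed -n 2,4p
python3 -m inch '[{"dx":0,"dy":0,"dz":0.006,"rx":0,"ry":0,"rz":0},{"dx":0,"dy":0,"dz":0.006,"rx":0,"ry":0,"rz":0},{"dx":0,"dy":0,"dz":0.006,"rx":0,"ry":0,"rz":0}]' | sed -n 2,4p
```

```text
tool_pos: [0.4865, -0.3551, 0.121]
tool_rot: [-0.002, -0.028, 1.0, 0.002]
contact_force: [0.2, 0.3, -2.3]
tool_pos: [0.4879, -0.3564, 0.1162]
tool_rot: [0.0, -0.028, 1.0, -0.0]
contact_force: [0.1, 0.4, -1.4]
tool_pos: [0.4876, -0.3561, 0.1106]
tool_rot: [-0.0, -0.029, 1.0, 0.0]
contact_force: [-0.0, 0.3, -2.0]
```

```bash
python3 -m inch '[{"dx":0,"dy":0,"dz":0.005,"rx":0,"ry":0,"rz":0},{"dx":0,"dy":0,"dz":0.005,"rx":0,"ry":0,"rz":0},{"dx":0,"dy":0,"dz":0.005,"rx":0,"ry":0,"rz":0}]' | sed -n '2p;4p'
python3 -m inch '[{"dx":0,"dy":0,"dz":0.004,"rx":0,"ry":0,"rz":0},{"dx":0,"dy":0,"dz":0.004,"rx":0,"ry":0,"rz":0},{"dx":0,"dy":0,"dz":0.004,"rx":0,"ry":0,"rz":0}]' | sed -n '2p;4p'
python3 -m inch '[{"dx":0,"dy":0,"dz":0.003,"rx":0,"ry":0,"rz":0},{"dx":0,"dy":0,"dz":0.003,"rx":0,"ry":0,"rz":0}]' | sed -n '2p;4p'
```

```text
tool_pos: [0.4876, -0.3562, 0.1066]
contact_force: [0.1, -0.8, -2.0]
tool_pos: [0.4877, -0.3562, 0.1035]
contact_force: [-0.2, -0.1, -0.9]
tool_pos: [0.488, -0.3565, 0.1029]
contact_force: [-2.1, 2.3, 4.5]
```

```bash
python3 -m inch '[{"dx":0,"dy":0,"dz":0,"rx":0,"ry":0,"rz":0},{"dx":0,"dy":0,"dz":0,"rx":0,"ry":0,"rz":0},{"dx":0,"dy":0,"dz":0,"rx":0,"ry":0,"rz":0},{"dx":0,"dy":0,"dz":-0.03,"rx":0,"ry":0,"rz":0},{"dx":0,"dy":0,"dz":-0.08,"rx":0,"ry":0,"rz":0}]' 0.2
python3 -m inch '[{"dx":0,"dy":0,"dz":-0.12,"rx":0,"ry":0,"rz":0},{"dx":0,"dy":0,"dz":-0.12,"rx":0,"ry":0,"rz":0},{"dx":0,"dy":0,"dz":-0.12,"rx":0,"ry":0,"rz":0},{"dx":0,"dy":0,"dz":-0.12,"rx":0,"ry":0,"rz":0}]' | sed -n 2,3p
python3 lid.py w12.png .487 -.356 .08 .056
python3 - <<'E'
from h import *
a=cv2.imread('pics/w12.png'); s=snap('scene','scene2.png')[:,:,::-1]
cv2.imwrite('pics/cmp.png',np.hstack([cv2.resize(a,(400,300)),cv2.resize(s,(400,300))]))
E
```

```text
time: 47.55
tool_pos: [0.4858, -0.3545, 0.1619]
tool_rot: [-0.003, -0.028, 1.0, 0.003]
contact_force: [-0.1, -0.4, -0.1]
gripper_width: 0.601
grasp_force: 0.0
tool_pos: [0.4884, -0.3568, 0.2634]
tool_rot: [0.001, -0.029, 1.0, -0.001]
[(0.7, [330, 200, 151, 247])]
lid [ 0.4865 -0.3585  0.0535] 0.026
```

View pics/cmp.png

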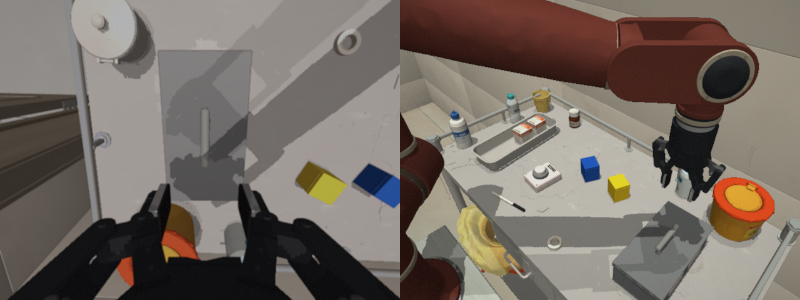

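The lid sits flat on the box, and both full cartons stand in the tray. Now the call button, with the gripper shut.

```bash
python3 -m inch '[{"dx":0.003,"dy":0.191,"dz":0.025,"rx":0,"ry":0,"rz":0},{"dx":0.003,"dy":0.191,"dz":0.025,"rx":0,"ry":0,"rz":0},{"dx":0.003,"dy":0.191,"dz":0.025,"rx":0,"ry":0,"rz":0},{"dx":0.003,"dy":0.191,"dz":0.025,"rx":0,"ry":0,"rz":0}]' -1 >/dev/null
python3 -m inch '[{"dx":0.003,"dy":0.191,"dz":0.025,"rx":0,"ry":0,"rz":0},{"dx":0.003,"dy":0.191,"dz":0.025,"rx":0,"ry":0,"rz":0},{"dx":0.003,"dy":0.191,"dz":0.025,"rx":0,"ry":0,"rz":0},{"dx":0.003,"dy":0.191,"dz":0.025,"rx":0,"ry":0,"rz":0}]' >/dev/null
python3 -m inch '[{"dx":0.003,"dy":0.191,"dz":0.025,"rx":0,"ry":0,"rz":0},{"dx":0.003,"dy":0.191,"dz":0.025,"rx":0,"ry":0,"rz":0},{"dx":0.003,"dy":0.191,"dz":0.025,"rx":0,"ry":0,"rz":0},{"dx":0.003,"dy":0.191,"dz":0.025,"rx":0,"ry":0,"rz":0},{"dx":0.003,"dy":0.191,"dz":0.025,"rx":0,"ry":0,"rz":0}]' >/dev/null
python3 -m inch '[{"dx":0,"dy":0,"dz":0,"rx":0,"ry":0,"rz":0}]'
python3 - <<'E'
from h import *
ci=optics.camera_info('wrist'); im=snap('wrist','w13.png')
for b in nets.outline_of('wrist','call_box')[:2]:
    p,f=fit([(ci,b['pixels'])],(.46,.1),(.1,.08),0,.03,[-.1]); print(b['confidence'],np.round(b['bbox']),p.round(3),f)
for b in nets.boxes_of('wrist','call_button_top')[:2]: print(b['confidence'],np.round(b['bbox']),ray(None,*b['bbox'][:2],.054,ci).round(3))
E
```

```text
time: 49.5
tool_pos: [0.4547, 0.0997, 0.2009]
tool_rot: [-0.0, -0.028, 1.0, -0.0]
contact_force: [-0.7, 0.3, 0.3]
gripper_width: -0.001
grasp_force: 0.0
0.89 [331. 220.  87. 108.] [ 0.459  0.1   -0.07 ] 0.05107253824091773
0.74 [329. 221.  43.  39.] [0.45  0.1   0.054]
```

View pics/w13.png

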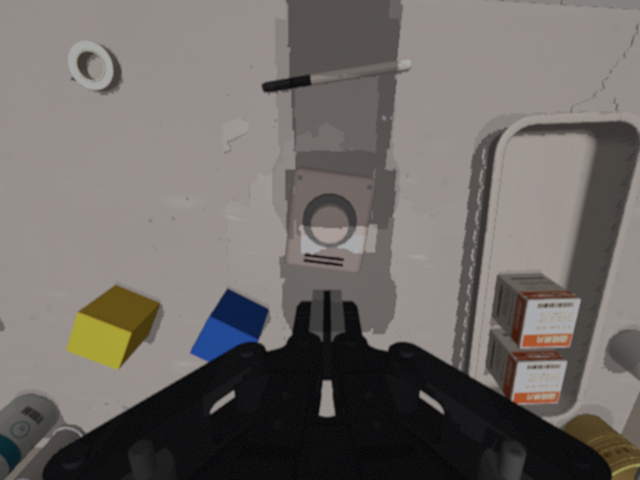

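```bash
python3 -m inch '[{"dx":0.003,"dy":0,"dz":0.06,"rx":0,"ry":0,"rz":0},{"dx":0.003,"dy":0,"dz":0.11,"rx":0,"ry":0,"rz":0},{"dx":0.003,"dy":0,"dz":0.15,"rx":0,"ry":0,"rz":0},{"dx":0.003,"dy":0,"dz":0.175,"rx":0,"ry":0,"rz":0},{"dx":0.003,"dy":0,"dz":0.175,"rx":0,"ry":0,"rz":0}]' | sed -n '2p;4p'
python3 -m inch '[{"dx":0,"dy":0,"dz":0.006,"rx":0,"ry":0,"rz":0},{"dx":0,"dy":0,"dz":0.01,"rx":0,"ry":0,"rz":0},{"dx":0,"dy":0,"dz":0.01,"rx":0,"ry":0,"rz":0}]' | sed -n '2p;4p'
python3 -m inch '[{"dx":0,"dy":0,"dz":0.004,"rx":0,"ry":0,"rz":0},{"dx":0,"dy":0,"dz":0.004,"rx":0,"ry":0,"rz":0}]' | sed -n '2p;4p'
```

```text
tool_pos: [0.4494, 0.0995, 0.0579]
contact_force: [-0.3, -0.3, -0.0]
tool_pos: [0.4529, 0.1007, 0.0544]
contact_force: [1.0, 1.1, 0.2]
tool_pos: [0.453, 0.1008, 0.051]
contact_force: [1.2, -0.0, 2.4]
```

```bash
python3 -m inch '[{"dx":0,"dy":0,"dz":0.004,"rx":0,"ry":0,"rz":0},{"dx":0,"dy":0,"dz":0.004,"rx":0,"ry":0,"rz":0}]' | sed -n '2p;4p'
python3 -m inch '[{"dx":0,"dy":0,"dz":0.002,"rx":0,"ry":0,"rz":0},{"dx":0,"dy":0,"dz":0.002,"rx":0,"ry":0,"rz":0}]' | sed -n '2p;4p'
python3 -m inch '[{"dx":0,"dy":0,"dz":0.001,"rx":0,"ry":0,"rz":0},{"dx":0,"dy":0,"dz":0.001,"rx":0,"ry":0,"rz":0}]' | sed -n '2p;4p'
```

```text
tool_pos: [0.453, 0.1009, 0.0475]
contact_force: [1.5, -0.6, 3.3]
tool_pos: [0.453, 0.1009, 0.046]
contact_force: [1.3, -0.6, 4.3]
tool_pos: [0.453, 0.1009, 0.0459]
contact_force: [-1.2, -1.2, 8.4]
```

```bash
python3 -m inch '[{"dx":0,"dy":0,"dz":0.001,"rx":0,"ry":0,"rz":0},{"dx":0,"dy":0,"dz":0.001,"rx":0,"ry":0,"rz":0}]' | sed -n '2p;4p'
python3 -m inch '[{"dx":0,"dy":0,"dz":-0.03,"rx":0,"ry":0,"rz":0},{"dx":0,"dy":0,"dz":-0.08,"rx":0,"ry":0,"rz":0},{"dx":0,"dy":0,"dz":-0.14,"rx":0,"ry":0,"rz":0},{"dx":0,"dy":0,"dz":-0.2,"rx":0,"ry":0,"rz":0},{"dx":0,"dy":0,"dz":-0.25,"rx":0,"ry":0,"rz":0}]' | sed -n '2p;4p'
python3 -m inch '[{"dx":0,"dy":0,"dz":0,"rx":0,"ry":0,"rz":0},{"dx":0,"dy":0,"dz":0,"rx":0,"ry":0,"rz":0},{"dx":0,"dy":0,"dz":0,"rx":0,"ry":0,"rz":0},{"dx":0,"dy":0,"dz":0,"rx":0,"ry":0,"rz":0},{"dx":0,"dy":0,"dz":0,"rx":0,"ry":0,"rz":0}]'
python3 car.py w14.png
python3 -c "
from h import *
a=cv2.resize(cv2.imread('pics/w14.png'),(400,300)); s=cv2.resize(snap('side','side2.png')[:,:,::-1],(400,300)); cv2.imwrite('pics/fin.png',np.hstack([a,s]))"
```

```text
tool_pos: [0.453, 0.1009, 0.0458]
contact_force: [-3.1, -1.5, 14.8]
tool_pos: [0.4514, 0.101, 0.2454]
contact_force: [0.9, -0.2, -0.3]
time: 52.45
tool_pos: [0.4512, 0.1008, 0.2418]
tool_rot: [-0.002, -0.029, 1.0, -0.0]
contact_force: [-0.7, 0.2, -0.1]
gripper_width: -0.002
grasp_force: 0.0
tcp [0.4512 0.1008 0.2418] yaw 0.057
0.89 [238 316  67  67] [5.830e-01 1.000e-03 1.077e+00] 0.086 [ 28  56 111]
0.75 [505 348  71  61] [0.61  0.327 0.101] 0.138 [120 106  99]
0.71 [133 310  85  73] [ 0.585 -0.124  1.122] 0.047 [126 114  38]
0.6 [515 298  79  67] [0.54  0.32  0.088] 0.025 [119 106 100]
```

View pics/fin.png

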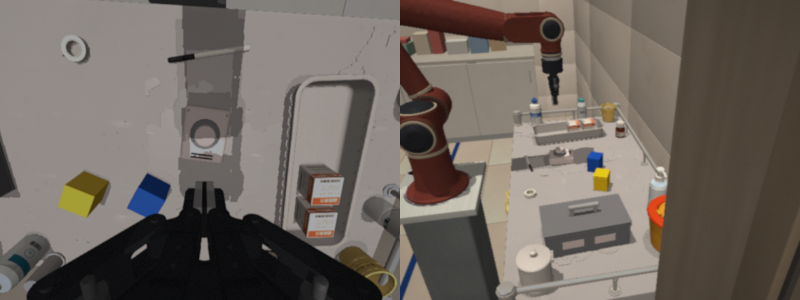

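The last pictures show both full cartons standing in the tray at about (320,200), the lid level on the box, and the button up with the arm clear of it. No carton is left on the trolley top, so I'm handing in.

```bash
python3 -c "
from plant import ticket
print(ticket.job_done())"
```

```text
the job is handed in; nothing more can be done
None
```

I handed the job in at about 53 s of the 210 s allowed: two full cartons are in the supply tray, two used-up ones are in the returns box with its lid seated level, the call button was pressed to its stop and released, and neither bottle was touched; the hand-in gave no verdict.

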